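# Change the barrel on the tumbler

### The arm

A 7-joint arm with a two-finger parallel gripper is mounted at the origin on a cart in front of the work surface, level with it; the furniture and walls round the work are solid. World frame = base frame: x ahead of the robot, y to its left, z up, the work surface at z = 0. Lengths are in mm, angles in rad, forces in N, time in s.
With the tool pointing down it reaches from about 400 to 875 mm from the base axis. Payload 4.4 kg.
Tool frame: the origin (TCP) lies at the centre of the arm's flange, where the gripper is bolted on; the fingertips stand 173 mm ahead of it and the grasp point (between the pads) lies 155 mm ahead of it; z points along the fingers, y is the direction in which the jaws open and shut (so a half turn about z gives the same grasp; the last joint's range is limited). The gripper opens to 85 mm and grips with 20 to 120 N. Pads are 22 mm wide; open, the fingers measure 114 mm over their backs; the gripper's body (76 mm by 85 mm) begins 54 mm behind the grasp point. The pads swing forward as they close: fully open they stand 13 mm farther back than shut.
Start: joints at [1.137, 0.628, 0.038, 1.517, -0.027, 0.996, -0.02], TCP at [233.738, -606.533, 404.713] pointing down, gripper open.
Joint ranges: [-3.06, 3.06], [-0.37, 2.12], [-1.25, 1.32], [0.18, 2.47], [-1.1, 4.24], [0.23, 1.98], [-2.94, 2.94]. Speed limits (rad/s): [2.57, 2.57, 3.14, 3.14, 3.14, 3.14, 3.14].

### API

Orientations are given as [roll, pitch, yaw] about the fixed x, y, z axes, in that order (R = Rz(yaw) Ry(pitch) Rx(roll)).
In Python, from cell import * gives the robot as it stands. The module is installed in compiled form; this text tells all that it offers.
- The arm moves only by the shell command python3 -m jog 'ROWS'. ROWS is JSON, one flat list of numbers, 5 for each row, row after row: the shift along the tool's x, y, z in mm, then the turn about the tool's z in degrees, then the finger opening in mm, from 0 to 85.4. A call has 1 to 20 rows; each row is the pose to reach, as a shift and turn from the pose commanded when the call began, along the tool's axes at that moment; what a row does not reach only later rows make up. A row lasts 1/12 s, in which the tool goes at most 41.7 mm and 7.16 degrees, less where a joint would pass 70% of its speed; a pose out of reach is approached as far as the arm can. A call with a gripper value outside its range is refused whole. The fingers move at their own pace and stop on an object; the grip force is fixed at half the most. Time passes only in rows, so rows that repeat a pose let the fingers close. It gives the time, the measured TCP pose, the force and the opening at its end, in the units of the state.
- read_state(): the state, without advancing time (a new reading comes with each control period).
- get_image(name): name is "scene" or "top" or "wrist"; returns (picture, depth): 480x640x3 uint8, blue, green, red; 480x640 float32, mm along the optical axis (not along the pixel's ray), 0 where there is no reading.
- camera_params(name): a dict with "K" (3x3 intrinsics, pixels), "T" (4x4, takes a point from camera to world coordinates). Camera axes: x right, y up, looking along -z (the intrinsics and any distortion apply to the point x, -y, -z); pixel columns grow to the right and rows downward; lengths in mm; the calibration is good to about 2 mm. A picture is of the moment at which its call begins: read the wrist's pose just before it. camera_params takes no time and is no camera call; for the wrist camera it gives the pose at the moment of the call.
- finish_job(): hands the job in, once; it reports no verdict.
The state is a dict: "clock": time; "qpos": joint angles; "qd": joint speeds; "tau": joint torques, N m; "eef_pos": TCP position; "tool_rot": TCP orientation; "force": force on the tool from outside, world axes, zero at the start; "torque": the same for the moment, N m; "width": finger opening in mm.
Only numpy, scipy, OpenCV 4.12 (cv2) and the standard library are available. Lean on these libraries where they do the work, as an engineer would, in place of code of your own. Each camera call takes 0.05 s, during which the arm holds its last target.

### The job

Change the barrel on the small tumbling machine. First put the finished barrel that lies on its rollers onto the front of the rack's upper return lane and let it roll home to the back; then take the front barrel out of the lower lane, so that the ones behind roll forward to the stop, and lay it centred on the tumbler's two rollers. Let no barrel touch the bench, and leave the other things on the bench where they are.

Things in the scene. Friction and masses are not known exactly. Their poses are not given: they have to be found in the camera images.
- rack: fixed plywood and aluminium gravity rack, 240 mm deep, 100 mm wide, 178 mm high, left or right of the tumbler. Origin on the bench, straight below the front barrel's axis; +x to its rear, +y its left. Base plate 8 mm thick, from 45 mm before the origin. Offsets named 'rack (x, y, z)' are in this frame, in m. Lower lane falls 10 degrees to the front, upper lane 8 degrees to the rear.
- rack_front (a point): centre of a barrel at the front of the lower lane: rack (0, 0, 0.080); axes as the rack. Floor strip 40 mm wide; a stop lip rises 10 mm from it and holds the barrel, lift it over. Both ends of the barrel are free; side panels stand 32 mm off the middle from x = 0.032 on, up to z = 0.130.
- rack_second (a point): centre of the second barrel in the lower lane: rack (0.0473, 0, 0.0883). Barrels in the lane touch one another
- rack_tongue (a point): middle of the lower front edge of the upper lane: rack (-0.014, 0, 0.156). This 40 mm wide tongue hangs over the front barrel, so a gripper pointing straight down does not fit: lean it 30 to 45 degrees from vertical, its body towards the rack's front, fingers pointing down and to the rack's rear. Once over the stop lip, draw the barrel 40 mm to the front before raising it past the tongue.
- rack_load (a point): centre of a barrel laid across the open front of the upper return lane, touching its floor: rack (0.055, 0, 0.176). Let go here it rolls to the rear. A small lip (top at z = 0.167) is at x = -0.012. Its ends are free; side panels stand 32 mm off the middle from x = 0.092 on, up to z = 0.177.
- rack_return (a point): centre of a barrel that has rolled home against the rear wall of the upper return lane: rack (0.164, 0, 0.161)
- tumbler: fixed grey tumbling machine, 150 mm deep, 110 mm wide, top at z = 0.038, motor hood at its rear (x = 0.052 to 0.098, top at z = 0.072). Origin on the bench midway between its two rollers; +x to its rear, +y its left. Rollers, 16 mm thick, 20 mm before and behind the origin, run along y within 28 mm of the middle; they do not turn.
- tumbler_seat (a point): centre of a barrel that lies centred on the two rollers, its axis along the tumbler's y: 0.075 above the bench. Axes as the tumbler.
- barrel_used: the finished barrel, at the start on the tumbler's rollers: aluminium drum with flat dark ends and two black rubber bands, 48 mm diameter, 60 mm long, 0.17 to 0.35 kg. Origin at its centre; y is its long axis (it may roll about it; both ends alike). It can be pinched by its two flat ends, 60 mm apart.
- barrel_front: a like barrel, at the start in front of the lower lane against the stop. Origin at its centre; y its axis
- barrel_middle: a like barrel, second in the lower lane. Origin at its centre; y its axis
- barrel_back: a like barrel, third in the lower lane. Origin at its centre; y its axis
- dapping_block: loose steel cube with round hollows, 45 mm, stands near the middle of the bench; leave alone. Origin at the centre of its underside
- screwdriver: loose orange-handled screwdriver, 157 mm long, lying near the middle of the bench; leave alone. Origin at the centre of its underside
- bench_block: loose flat steel block, 75x75x18 mm, at the left; leave alone. Origin at the centre of its underside
- solder_block: loose grey soldering block, 100x68x24 mm, with a dark round patch, at the left; leave alone. Origin at the centre of its underside
- ring_clamp: loose wooden clamp, 134x30x24 mm, lying near the middle of the bench; leave alone. Origin at the centre of its underside
There are look-alikes about, which are no part of the job. What is shaped like the barrel_front but green or turquoise is not meant.

How it is judged (in metres and radians):
On the way, in this order (a step that is already met when the one before it is completed fails the run):
1. the finished barrel has been let go on the upper return lane and lies home against its rear wall (within 10 mm) (distance between barrel_used and rack_return below 0.01 m and linear speed of barrel_used below 0.03 m/s and contact force between barrel_used and the fingers below 0.1 N), for 0.2 s.
2. the front barrel has been taken out of the lower lane (60 mm or more from its place) and the two behind have rolled forward to the stop (within 10 and 12 mm) (distance between barrel_front and rack_front above 0.06 m and distance between barrel_middle and rack_front below 0.01 m and distance between barrel_back and rack_second below 0.012 m), for 0.2 s.
At the end, for the whole second after the job is handed in: All released and at rest: front barrel on the tumbler's rollers, centred within 10 mm, height within 4 mm, along them within 0.12 rad; finished barrel within 10 mm of home at the rear of the return lane; middle barrel within 10 mm of the front place, back barrel within 12 mm of the second (all of step 1 and horizontal distance between barrel_front and tumbler_seat below 0.01 m and z of barrel_front in the frame of tumbler_seat between -0.004 and 0.004 m and angle between the y axis of barrel_front and the y axis of tumbler_seat, either way round below 0.12 rad and linear speed of barrel_front below 0.02 m/s and contact force between barrel_front and the fingers below 0.1 N and distance between barrel_middle and rack_front below 0.01 m and distance between barrel_back and rack_second below 0.012 m and linear speed of each of barrel_middle, barrel_back below 0.03 m/s); the robot touches nothing.
It fails at once if a barrel is put or dropped on the bench (height (world z) of any of barrel_front, barrel_middle, barrel_back, barrel_used below 0.04 m).
It fails at once if one of the other loose things is moved by more than 20 mm (distance of any of dapping_block, screwdriver, bench_block, solder_block, ring_clamp from where it was at the start of the episode above 0.02 m).
It also fails if it takes over 61 s, if anything falls off the work surface, if the arm or the gripper's body presses on something with over 40 N, if the wrist force passes 120 N, or if a joint passes its speed limit or range.

## Working session

There is one attempt and no reset: what is moved stays moved. The work goes in short steps, Python scripts to look and compute and a shell command to move; the robot and the scene stay as the last step left them, time stands still between calls to the robot, and variables do not carry over. Pictures are saved under pics/ and viewed, and the job is handed in when it is done.

```bash
mkdir -p pics; ls; python3 - <<'E'
from cell import *
import cv2
s=read_state(); print(s)
for n in ["scene","top","wrist"]:
    p=camera_params(n); print(n,p)
    im,d=get_image(n); cv2.imwrite(f"pics/{n}0.png",im)
    import numpy as np; np.savez(f"/tmp/{n}0.npz",im=im,d=d,K=p["K"],T=p["T"])
E
```

```text
pics
{'clock': 0.0, 'qpos': array([ 1.13718048,  0.62937276,  0.03841574,  1.51839098, -0.0270243 ,
        0.99628477, -0.02000941]), 'qd': array([ 0.00123429, -0.00073945,  0.00116868, -0.00032991,  0.00045302,
        0.00132499,  0.00133945]), 'tau': array([-9.12965952e-04, -5.63407195e+01,  1.22581366e+00, -1.93451107e+01,
        1.11070729e-02,  1.03710510e-02,  5.90374512e-06]), 'eef_pos': array([ 233.66376756, -606.22656439,  403.76366715]), 'tool_rot': array([-3.13965362e+00, -8.31796264e-06,  3.67813888e-01]), 'force': array([ 0.52922617,  0.34735783, -0.87768346]), 'torque': array([-0.02221816,  0.02547211,  0.00959304]), 'width': 85.10343169807021}
scene {'K': array([[462.28450597,   0.        , 319.28155335],
       [  0.        , 462.28450597, 235.41076333],
       [  0.        ,   0.        ,   1.        ]]), 'T': array([[-5.33646556e-01,  4.42393201e-01, -7.20770149e-01,
        -1.88227377e+02],
       [-8.45590344e-01, -2.64922052e-01,  4.63457956e-01,
         6.67048672e+02],
       [ 1.40827415e-02,  8.56799020e-01,  5.15458160e-01,
         6.76944502e+02],
   
[... 409 characters left out ...]
69341691e+02],
       [ 7.66547520e-03,  1.34927378e-01,  9.90825839e-01,
         1.56994936e+03],
       [ 0.00000000e+00,  0.00000000e+00,  0.00000000e+00,
         1.00000000e+00]])}
wrist {'K': array([[379.41101054,   0.        , 325.09086137],
       [  0.        , 379.41101054, 240.91674333],
       [  0.        ,   0.        ,   1.        ]]), 'T': array([[ 3.59100763e-01,  9.00024524e-01,  2.46986839e-01,
         2.96136508e+02],
       [-9.33297079e-01,  3.46804963e-01,  9.31819751e-02,
        -5.82967757e+02],
       [-1.79019879e-03, -2.63973814e-01,  9.64528186e-01,
         3.73282114e+02],
       [ 0.00000000e+00,  0.00000000e+00,  0.00000000e+00,
         1.00000000e+00]])}
```

View pics/scene0.png

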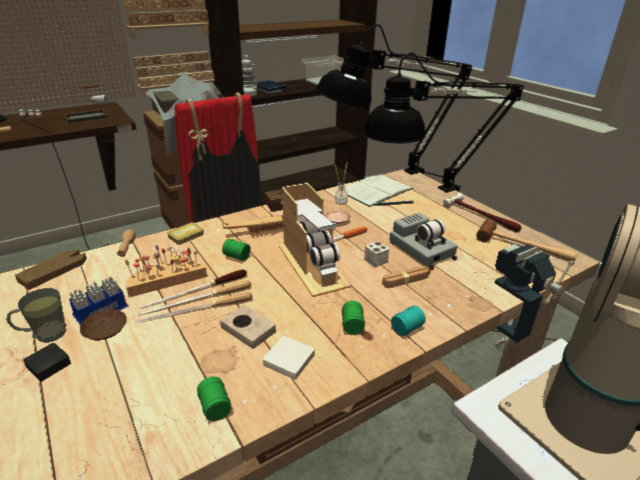

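View pics/top0.png

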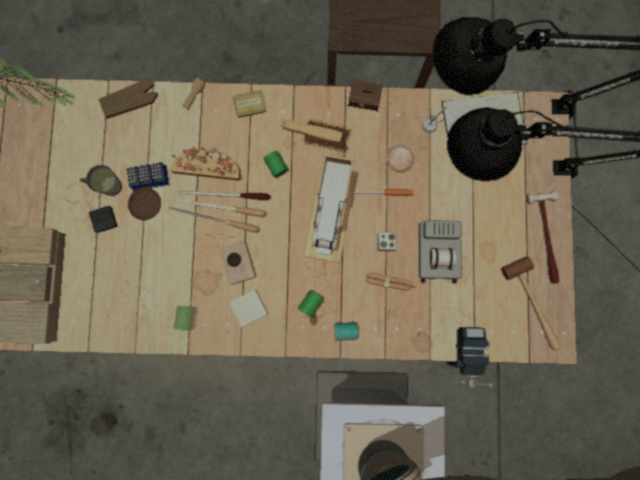

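View pics/wrist0.png

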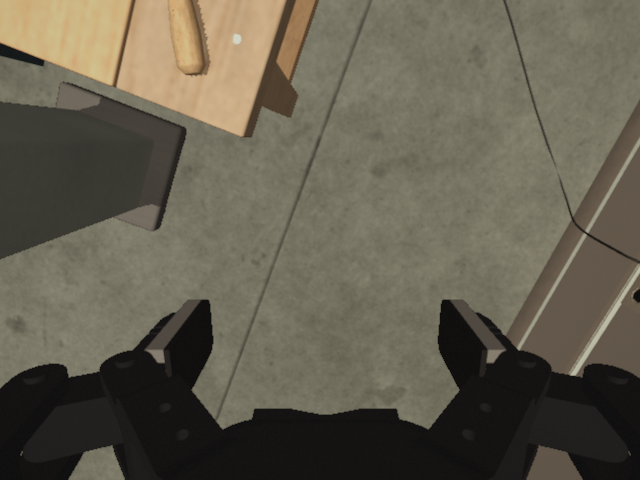

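```bash
python3 - <<'E'
import numpy as np,cv2
z=np.load('/tmp/top0.npz');im=z['im']
c=im[140:280,295:475]; cv2.imwrite('pics/top0c.png',cv2.resize(c,None,fx=4.4,fy=4.2,interpolation=cv2.INTER_CUBIC))
z=np.load('/tmp/scene0.npz');im=z['im']
c=im[175:300,270:470]; cv2.imwrite('pics/scene0c.png',cv2.resize(c,None,fx=4,fy=4,interpolation=cv2.INTER_CUBIC))
# xArm7 FK test
def T(al,a,d,th):
    ca,sa,c,s=np.cos(al),np.sin(al),np.cos(th),np.sin(th)
    return np.array([[c,-s,0,a],[s*ca,c*ca,-sa,-d*sa],[s*sa,c*sa,ca,d*ca],[0,0,0,1]])
def fk(q):
    M=np.eye(4)
    for al,a,d,t in zip([0,-np.pi/2,np.pi/2,np.pi/2,np.pi/2,np.pi/2,-np.pi/2],[0,0,0,52.5,77.5,0,76],[267,0,293,0,342.5,0,97],q): M=M@T(al,a,d,t)
    return M
q=[ 1.13718048,  0.62937276,  0.03841574,  1.51839098, -0.0270243 ,0.99628477, -0.02000941]
print(fk(q).round(3))
E
```

```text
[[ 3.55000e-01  9.34000e-01 -4.20000e-02  2.32934e+02]
 [ 9.29000e-01 -3.58000e-01 -9.80000e-02  5.47392e+02]
 [-1.06000e-01 -4.00000e-03 -9.94000e-01  2.12928e+02]
 [ 0.00000e+00  0.00000e+00  0.00000e+00  1.00000e+00]]
```

View pics/top0c.png

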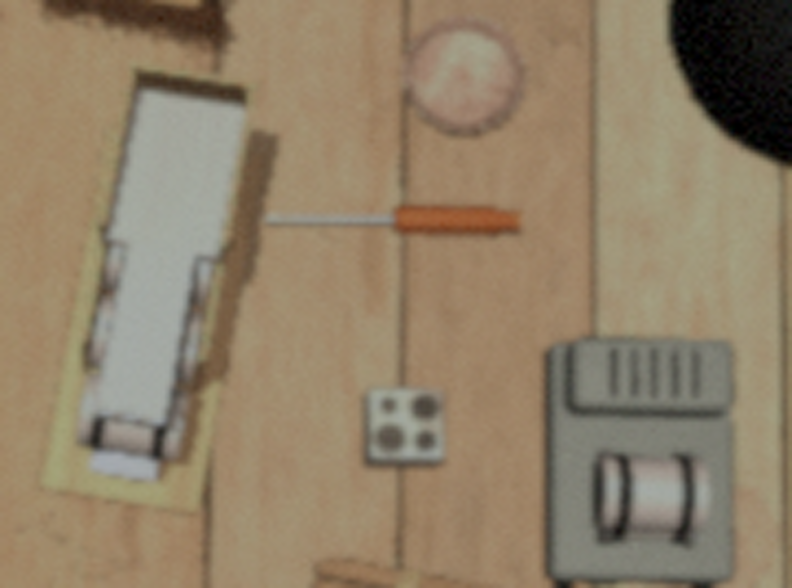

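View pics/scene0c.png

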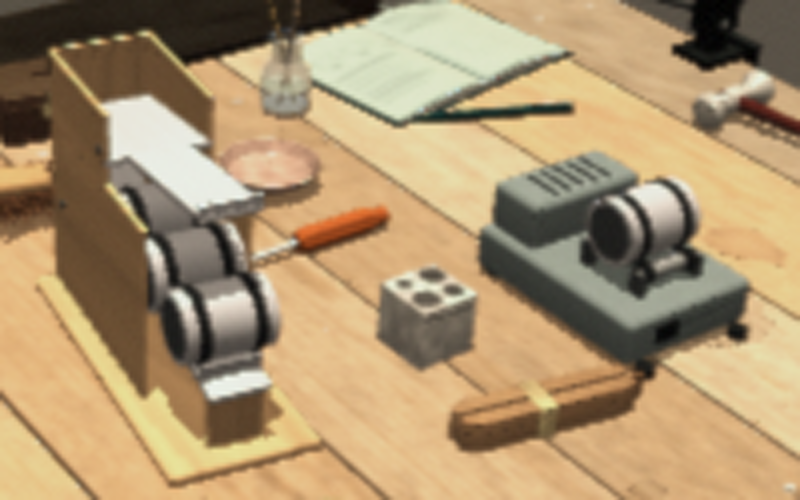

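```bash
cat > h.py <<'E'
import numpy as np,cv2
def load(f):
    z=np.load(f); return z['im'],z['d'],z['K'],z['T']
def pts(d,K,T):
    v,u=np.mgrid[0:d.shape[0],0:d.shape[1]]
    x=(u-K[0,2])/K[0,0]*d; y=(v-K[1,2])/K[1,1]*d
    P=np.stack([x,-y,-d,np.ones_like(d)],-1)
    return (P@T.T)[...,:3]
def snap(name,f):
    from cell import get_image,camera_params,read_state
    p=camera_params(name); s=read_state(); im,d=get_image(name)
    np.savez(f'/tmp/{f}.npz',im=im,d=d,K=p['K'],T=p['T']); cv2.imwrite(f'pics/{f}.png',im); return s
def proj(X,K,T):
    c=np.linalg.inv(T)@np.append(X,1); x,y,z=c[0],-c[1],-c[2]
    return K[0,0]*x/z+K[0,2],K[1,1]*y/z+K[1,2]
E
python3 - <<'E'
from h import *
for n in ['top','scene']:
    im,d,K,T=load(f'/tmp/{n}0.npz'); P=pts(d,K,T)
    ok=d>0
    # rack: region
    if n=='top':
        for (u,v) in [(444,258),(444,250),(441,230),(425,262),(387,242),(333,190),(325,240),(325,246),(350,300)]:
            print(u,v,P[v,u].round(1))
    def comp(lo,hi,xr,yr):
        m=ok&(P[...,2]>lo)&(P[...,2]<hi)&(P[...,0]>xr[0])&(P[...,0]<xr[1])&(P[...,1]>yr[0])&(P[...,1]<yr[1])
        return P[m]
    tb=comp(30,46,(450,750),(-250,-20))
    if len(tb): print(n,'tumbler top',len(tb),tb.min(0),tb.max(0),np.median(tb,0), cv2.minAreaRect(tb[:,:2].astype(np.float32)))
    b=comp(88,110,(480,700),(-200,-60)); print('barrel',len(b),np.median(b,0) if len(b) else 0, cv2.minAreaRect(b[:,:2].astype(np.float32)) if len(b) else 0)
    h=comp(60,80,(560,760),(-250,-20)); print('hood',len(h),cv2.minAreaRect(h[:,:2].astype(np.float32)) if len(h) else 0)
    bp=comp(5,12,(450,900),(40,320)); print('base',len(bp),cv2.minAreaRect(bp[:,:2].astype(np.float32)) if len(bp) else 0)
    bp=comp(125,190,(450,900),(40,320)); print('upper',len(bp),cv2.minAreaRect(bp[:,:2].astype(np.float32)) if len(bp) else 0)
E
```

```text
444 258 [ 526.1 -137.5  103.6]
444 250 [ 548.7 -141.3   85.8]
441 230 [ 602.4 -136.6   72. ]
425 262 [ 522.1 -101.6   36.3]
387 242 [ 5.716e+02 -3.000e-01  4.410e+01]
333 190 [684.9 146.  142.2]
325 240 [556.  163.1 163.1]
325 246 [551.4 162.4  87. ]
350 300 [419.4  92.    0.9]
top tumbler top 1157 [ 452.73099462 -194.96658798   30.06975486] [629.31940551 -20.98526557  45.91607668] [ 537.34965535 -130.03032248   37.46019206] ((549.7884521484375, -112.06863403320312), (163.73977661132812, 174.7893829345703), 11.047117233276367)
barrel 325 [ 530.03093585 -137.19830007   94.84827202] ((531.3092651367188, -137.14059448242188), (61.530216217041016, 40.527278900146484), 87.08847045898438)
hood 645 ((605.612060546875, -140.0763702392578), (95.06853485107422, 47.0177116394043), 89.10388946533203)
base 1602 ((674.87890625, 180.2368621826172), (447.8487854003906, 279.2854919433594), 0.02185218222439289)
upper 2031 ((658.2007446289062, 150.9087371826172), (72.79574584960938, 207.1388397216797), 81.32467651367188)
scene tumbler top 764 [ 477.73216939 -197.65024177   30.06047252] [627.65294603 -20.45649055  45.99537361] [ 517.26555472 -113.31249357   36.18874248] ((537.868408203125, -110.37135314941406), (198.16818237304688, 112.14336395263672), 45.086971282958984)
barrel 173 [ 524.03649413 -134.90407722   93.41709232] ((527.5603637695312, -138.1048583984375), (64.03590393066406, 37.00444793701172), 86.78912353515625)
hood 359 ((603.5506591796875, -141.23721313476562), (99.18399047851562, 47.88130187988281), 88.35084533691406)
base 885 ((647.2182006835938, 148.326416015625), (424.4080505371094, 250.70982360839844), 38.36555862426758)
upper 1463 ((657.3536987304688, 151.33331298828125), (74.56421661376953, 214.63401794433594), 81.02471923828125)
```

```bash
python3 - <<'E'
from h import *
im,d,K,T=load('/tmp/top0.npz'); P=pts(d,K,T)
m=(d>0)&(P[...,2]>115)
v,u=np.where(m)
Q=P[m]
for x0 in range(200,1000,100):
  for y0 in range(-500,300,100):
    s=(Q[:,0]>=x0)&(Q[:,0]<x0+100)&(Q[:,1]>=y0)&(Q[:,1]<y0+100)
    if s.sum()>15: print(x0,y0,s.sum(),Q[s,2].min().round(),Q[s,2].max().round())
import math
E
```

```text
200 -300 22 115.0 126.0
500 100 296 119.0 170.0
600 -300 108 251.0 299.0
600 -200 163 252.0 304.0
600 100 981 115.0 185.0
700 -500 447 314.0 378.0
700 -400 497 328.0 412.0
700 -300 1714 254.0 470.0
700 -200 2568 250.0 455.0
700 100 806 127.0 188.0
800 -300 45 289.0 405.0
800 -200 1428 246.0 408.0
800 -100 77 323.0 363.0
900 -500 543 116.0 423.0
900 -400 629 372.0 455.0
900 -300 1024 311.0 523.0
900 -200 2586 118.0 501.0
900 -100 906 120.0 396.0
```

```bash
python3 - <<'E'
from h import *
for n in ['top','scene']:
    im,d,K,T=load(f'/tmp/{n}0.npz'); P=pts(d,K,T)
    m=(d>0)&(P[...,2]>200)&(P[...,0]>560)&(P[...,0]<800)&(P[...,1]>-320)&(P[...,1]<20)
    Q=P[m]; i=np.argsort(Q[:,0])[:400:40]; print(n,Q[i].round())
yaw=.3678
c,s=np.cos(yaw),np.sin(yaw)
D=np.array([520-233.7,-137.5+606.3])
print(c*D[0]+s*D[1], s*D[0]-c*D[1])
E
```

```text
top [[ 687. -201.  262.]
 [ 691. -183.  254.]
 [ 693. -211.  269.]
 [ 694. -181.  270.]
 [ 696. -204.  293.]
 [ 697. -204.  286.]
 [ 699. -189.  297.]
 [ 700. -208.  293.]
 [ 702. -245.  255.]
 [ 703. -204.  309.]]
scene [[ 686. -182.  261.]
 [ 690. -211.  258.]
 [ 692. -228.  257.]
 [ 693. -175.  257.]
 [ 695. -225.  265.]
 [ 696. -175.  273.]
 [ 698. -178.  286.]
 [ 699. -169.  260.]
 [ 701. -193.  302.]
 [ 702. -204.  305.]]
435.71577989881814 -334.5039448902877
```

```bash
python3 -m jog '[436,-335,0,23.6,85, 436,-335,0,23.6,85, 436,-335,0,23.6,85, 436,-335,0,23.6,85, 436,-335,0,23.6,85, 436,-335,0,23.6,85, 436,-335,0,23.6,85, 436,-335,0,23.6,85, 436,-335,50,23.6,85, 436,-335,50,23.6,85, 436,-335,50,23.6,85, 436,-335,50,23.6,85, 436,-335,50,23.6,85, 436,-335,50,23.6,85, 436,-335,50,23.6,85, 436,-335,50,23.6,85]'
python3 - <<'E'
from h import *
s=snap('wrist','wrist1'); print(s['eef_pos'],s['tool_rot'],s['qpos'],s['clock'])
E
```

```text
clock: 1.48
eef_pos: [520.1, -136.7, 354.3]
tool_rot: [3.141, 0.001, -0.042]
force: [-0.1, -1.4, 0.8]
width: 85.0
[ 520.14605543 -136.74274589  354.31276126] [ 3.14124154e+00  1.19590093e-03 -4.20939188e-02] [ 0.11808493  0.53765375  0.12847212  1.88757536 -0.09841366  0.72351479
 -1.31036316] 1.4833
```

View pics/wrist1.png

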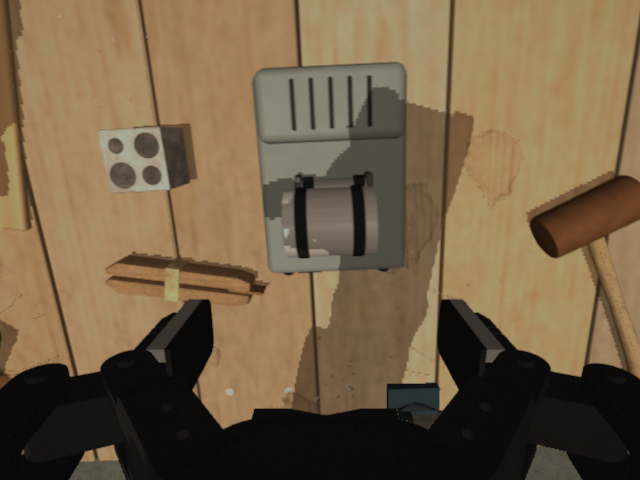

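```bash
python3 - <<'E'
from h import *
im,d,K,T=load('/tmp/wrist1.npz'); P=pts(d,K,T); ok=d>0
def comp(lo,hi,xr=(440,680),yr=(-220,-60)):
    m=ok&(P[...,2]>lo)&(P[...,2]<hi)&(P[...,0]>xr[0])&(P[...,0]<xr[1])&(P[...,1]>yr[0])&(P[...,1]<yr[1])
    return P[m].astype(np.float32)
for lo,hi in [(34,42),(66,76),(90,104)]:
    q=comp(lo,hi); print(lo,len(q),np.median(q,0),cv2.minAreaRect(q[:,:2]))
q=comp(76,110,(495,560)); print('barrel',cv2.minAreaRect(q[:,:2]),q[:,2].max())
# ridge fit: circle fit in xz for middle part
m=abs(q[:,1]+138)<12; r=q[m]
from scipy.optimize import least_squares
f=least_squares(lambda p:np.hypot(r[:,0]-p[0],r[:,2]-p[1])-24,[530,75],loss='soft_l1'); print(f.x)
for y0 in (-160,-150,-125,-115):
    r=q[abs(q[:,1]-y0)<5]; f=least_squares(lambda p:np.hypot(r[:,0]-p[0],r[:,2]-p[1])-24,[530,75],loss='soft_l1'); print(y0,f.x)
E
```

```text
Traceback (most recent call last):
cv2.error: OpenCV(4.12.0) /io/opencv/modules/imgproc/src/convhull.cpp:143: error: (-215:Assertion failed) total >= 0 && (depth == CV_32F || depth == CV_32S) in function 'convexHull'
```

```bash
python3 - <<'E'
from h import *
im,d,K,T=load('/tmp/wrist1.npz'); P=pts(d,K,T); ok=d>0
for u,v in [(330,215),(330,160),(290,80),(330,100),(120,230),(325,265)]: print(u,v,d[v,u],P[v,u].round(1))
print(d.min(),d.max())
E
```

```text
330 215 232.72472 [ 540.5 -141.4   95. ]
330 160 278.8613 [ 570.3 -143.3   39. ]
290 80 232.68507 [ 621.3 -120.3   73.1]
330 100 235.6409 [ 608.8 -144.4   73.2]
120 230 332.40518 [515.8  42.5   0.6]
325 265 301.3155 [ 488.8 -136.1   38.2]
0.0 1519.5613
```

```bash
cat > tb.py <<'E'
from h import *
import sys
from scipy.optimize import least_squares
im,d,K,T=load(sys.argv[1]); P=pts(d,K,T); ok=d>0
def comp(lo,hi,xr=(440,680),yr=(-220,-60)):
    m=ok&(P[...,2]>lo)&(P[...,2]<hi)&(P[...,0]>xr[0])&(P[...,0]<xr[1])&(P[...,1]>yr[0])&(P[...,1]<yr[1])
    return P[m].astype(np.float32)
R=lambda q:cv2.minAreaRect(np.ascontiguousarray(q[:,:2]))
for lo,hi in [(34,42),(66,76),(90,104)]:
    q=comp(lo,hi); print(lo,len(q),np.median(q,0),R(q))
q=comp(76,110,(495,560)); print('barrel',R(q),q[:,2].max())
for y0 in (-160,-150,-138,-125,-115):
    r=q[abs(q[:,1]-y0)<5]; f=least_squares(lambda p:np.hypot(r[:,0]-p[0],r[:,2]-p[1])-24,[530,75],loss='soft_l1'); print(y0,len(r),f.x)
E
python3 tb.py /tmp/wrist1.npz
```

```text
34 11133 [ 556.1457  -148.90628   38.00141] ((556.6611328125, -144.45693969726562), (147.18368530273438, 109.54318237304688), 0.08940419554710388)
66 11317 [ 607.8508  -144.33398   71.94308] ((592.693603515625, -144.31858825683594), (75.72294616699219, 95.9227066040039), 0.04331999644637108)
90 4990 [ 534.9077  -140.68214   96.05468] ((532.7373046875, -140.81900024414062), (37.084716796875, 59.60603713989258), 0.24086880683898926)
barrel ((532.9719848632812, -140.79763793945312), (59.534000396728516, 47.49957275390625), 89.55338287353516) 100.27305
-160 1128 [532.42397626  74.28637022]
-150 1088 [532.29529506  73.25266956]
-138 1075 [532.21312323  73.22612328]
-125 1131 [532.35600546  74.11305202]
-115 929 [532.15339795  73.35382196]
```

```bash
cat > edge.py <<'E'
from h import *
import sys
for f,cam in [('/tmp/wrist1.npz','w'),('/tmp/top0.npz','t'),('/tmp/scene0.npz','s')]:
    im,d,K,T=load(f); P=pts(d,K,T); ok=d>0
    for nm,lo,hi,xr in [('deck',33,43,(490,570)),('hood',64,80,(585,625)),('barr',85,110,(518,550))]:
        m=ok&(P[...,2]>lo)&(P[...,2]<hi)&(P[...,0]>xr[0])&(P[...,0]<xr[1])&(P[...,1]>-220)&(P[...,1]<-70)
        q=P[m]; w=4 if cam=='w' else 6
        X=[];A=[];B=[]
        for x in np.arange(xr[0],xr[1],w):
            s=q[(q[:,0]>=x)&(q[:,0]<x+w)]
            if len(s)<5: continue
            X.append(x);A.append(s[:,1].min());B.append(s[:,1].max())
        a=np.polyfit(X,A,1);b=np.polyfit(X,B,1)
        print(cam,nm,'slopes deg',np.degrees(np.arctan([a[0],b[0]])).round(2),'mid y',((np.polyval(a,np.mean(xr))+np.polyval(b,np.mean(xr)))/2).round(1),'width',np.round(np.mean(B)-np.mean(A),1), 'x',np.mean(xr))
E
python3 edge.py
```

```text
w deck slopes deg [0.08 0.38] mid y -144.4 width 109.0 x 530.0
w hood slopes deg [-1.75  1.66] mid y -144.3 width 95.2 x 605.0
w barr slopes deg [-0.51  0.27] mid y -140.7 width 58.9 x 534.0
t deck slopes deg [-0.03 -1.05] mid y -140.4 width 106.9 x 530.0
t hood slopes deg [-0.04  0.36] mid y -140.1 width 93.6 x 605.0
t barr slopes deg [  3.54 -16.75] mid y -138.1 width 57.7 x 534.0
s deck slopes deg [48.2   0.38] mid y -122.1 width 70.1 x 530.0
s hood slopes deg [8.11 3.55] mid y -139.5 width 92.3 x 605.0
s barr slopes deg [17.85 -5.01] mid y -135.9 width 59.0 x 534.0
```

```bash
python3 -m jog '[11.5,3.3,40,-2.4,85, 11.5,3.3,80,-2.4,85, 11.5,3.3,105,-2.4,85, 11.5,3.3,123,-2.4,85, 11.5,3.3,123,-2.4,85, 11.5,3.3,123,-2.4,85]'
```

```text
clock: 2.03
eef_pos: [530.6, -143.0, 231.6]
tool_rot: [3.141, 0.002, -0.005]
force: [0.8, -0.0, 1.2]
width: 84.8
```

```bash
python3 -m jog '[0,0,0,0,50, 0,0,0,0,50, 0,0,0,0,50, 0,0,0,0,50, 0,0,0,0,50, 0,0,0,0,50]'
python3 - <<'E'
from h import *
snap('wrist','wrist2')
E
```

```text
clock: 2.53
eef_pos: [532.0, -141.5, 233.7]
tool_rot: [3.14, -0.003, -0.003]
force: [-1.3, 0.6, 6.9]
width: 59.0
```

View pics/wrist2.png

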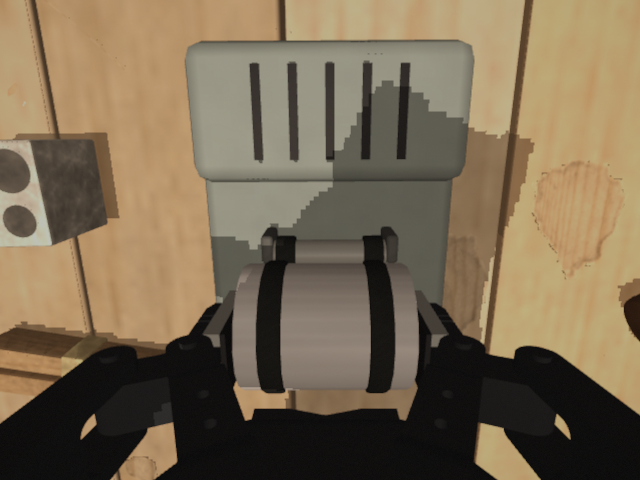

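```bash
sed -i "s#\[('/tmp/wrist1.npz','w'),('/tmp/top0.npz','t'),('/tmp/scene0.npz','s')\]#[('/tmp/wrist2.npz','w')]#; s/(490,570)/(560,580)/" edge.py; python3 edge.py; python3 - <<'E'
from h import *
im,d,K,T=load('/tmp/wrist2.npz'); P=pts(d,K,T)
for u,v in [(268,243),(391,243),(330,250),(206,215),(452,215),(212,215),(448,215),(240,320),(413,320),(325,300)]: print(u,v,P[v,u].round(1))
print(T.round(3))
E
```

```text
w deck slopes deg [-0.22 -0.3 ] mid y -144.3 width 109.6 x 570.0
w hood slopes deg [-1.7  1.1] mid y -144.2 width 95.6 x 605.0
w barr slopes deg [-39.    38.89] mid y -142.5 width 75.5 x 534.0
268 243 [ 558.4 -119.4   55.4]
391 243 [ 558.2 -169.2   55.4]
330 250 [ 555.3 -144.5   55.4]
206 215 [558.8 -77.4  -0.9]
452 215 [ 558.8 -211.4    1.1]
212 215 [566.4 -92.3  37.4]
448 215 [ 565.8 -197.7   36.1]
240 320 [ 544.  -115.7   94.5]
413 320 [ 543.8 -170.1   94.4]
325 300 [ 549.4 -142.4   91.4]
[[-3.00000e-03  9.65000e-01  2.61000e-01  5.99125e+02]
 [-1.00000e+00 -3.00000e-03  0.00000e+00 -1.42503e+02]
 [ 1.00000e-03 -2.61000e-01  9.65000e-01  2.03283e+02]
 [ 0.00000e+00  0.00000e+00  0.00000e+00  1.00000e+00]]
```

```bash
python3 -m jog '[0,0,-20,0,50, 0,0,-60,0,50, 0,0,-100,0,50, -20,-20,-135,0,50, -60,-320,-200,8.6,50, -60,-320,-200,8.6,50, -60,-320,-200,8.6,50, -60,-320,-200,8.6,50, -60,-320,-200,8.6,50, -60,-320,-200,8.6,50, -60,-320,-200,8.6,50, -60,-320,-200,8.6,50, -60,-320,-200,8.6,50, -60,-320,-200,8.6,50, -60,-320,-200,8.6,50]'
python3 - <<'E'
from h import *
s=snap('wrist','wrist3'); print(s['eef_pos'],s['tool_rot'],s['qpos'])
E
```

```text
clock: 3.83
eef_pos: [472.0, 178.0, 431.9]
tool_rot: [3.141, -0.0, -0.153]
force: [0.5, 0.2, -2.6]
width: 59.3
[471.99944575 177.99972593 431.90313395] [ 3.14065706e+00 -2.72313784e-04 -1.53294411e-01] [-0.54001654  0.39099823  0.17158313  1.88534019 -0.08383154  0.87241492
 -2.05125671]
```

View pics/wrist3.png

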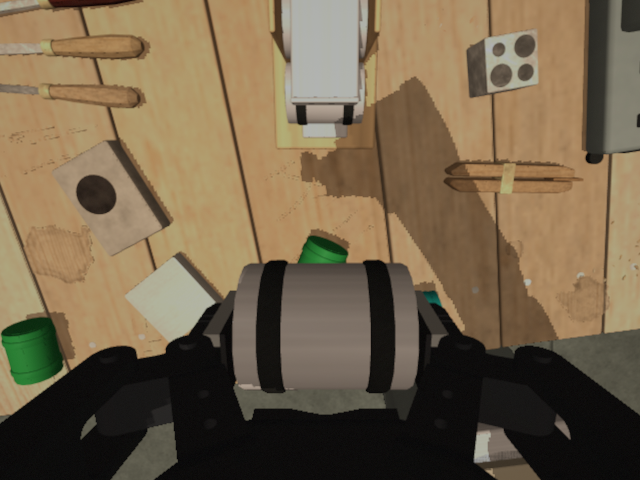

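```bash
cat > rk.py <<'E'
from h import *
import sys
im,d,K,T=load(sys.argv[1]); P=pts(d,K,T); ok=d>0
yaw=np.radians(-8.8); c,s=np.cos(yaw),np.sin(yaw); o=np.array([569.3,164.8])
Q=P.copy(); Q[...,0]=(P[...,0]-o[0])*c+(P[...,1]-o[1])*s; Q[...,1]=-(P[...,0]-o[0])*s+(P[...,1]-o[1])*c
def edges(nm,lo,hi,xr,yr,w=3):
    m=ok&(Q[...,2]>lo)&(Q[...,2]<hi)&(Q[...,0]>xr[0])&(Q[...,0]<xr[1])&(Q[...,1]>yr[0])&(Q[...,1]<yr[1])
    q=Q[m]; 
    if len(q)<10: print(nm,len(q)); return
    X=[];A=[];B=[]
    for x in np.arange(q[:,0].min(),q[:,0].max(),w):
        t=q[(q[:,0]>=x)&(q[:,0]<x+w)]
        if len(t)<5: continue
        X.append(x+w/2);A.append(t[:,1].min());B.append(t[:,1].max())
    a=np.polyfit(X,A,1);b=np.polyfit(X,B,1)
    print(nm,len(q),'xmin',np.percentile(q[:,0],[0,1]).round(1),'xmax',q[:,0].max().round(1),'slopes',np.degrees([a[0],b[0]]).round(2),'mid',(np.median(A)+np.median(B)).round(2)/2,'w',np.median(np.array(B)-A).round(1),'z',np.percentile(q[:,2],[5,50,95]).round(1))
edges('upper floor',145,175,(-40,45),(-45,45))
edges('base',5.5,10.5,(-60,-20),(-70,70))
edges('barrelfront',70,108,(-30,-2),(-45,45))
E
python3 rk.py /tmp/wrist3.npz; python3 rk.py /tmp/top0.npz
```

```text
upper floor 7071 xmin [-11.9 -11.4] xmax 45.0 slopes [-0.16  0.09] mid -2.205 w 39.5 z [154.3 158.1 166.1]
base 1743 xmin [-41.7 -41.7] xmax -20.3 slopes [-0.4   1.87] mid -2.465 w 98.7 z [6.4 7.9 9.3]
barrelfront 1506 xmin [-21.  -20.8] xmax -2.2 slopes [-1.2   2.44] mid -2.305 w 58.7 z [ 85.6  96.3 101.3]
upper floor 380 xmin [-13.6 -13.3] xmax 45.0 slopes [-0.98 -0.24] mid 0.34 w 37.3 z [151.9 157.9 165.3]
base 158 xmin [-58.9 -57.5] xmax -20.4 slopes [ -4.29 -14.07] mid 2.815 w 98.2 z [ 5.7  7.8 10.1]
barrelfront 185 xmin [-22.7 -22.4] xmax -2.2 slopes [10.85  9.83] mid 0.07 w 56.6 z [ 82.2  96.5 104.2]
```

```bash
python3 -m jog '[40,0,0,0,50, 80,0,0,0,50, 120,0,0,0,50, 155,-0.6,20,0,50, 155,-0.6,50,0,50, 155,-0.6,75,0,50, 155,-0.6,88,0,50, 155,-0.6,94,0,50, 155,-0.6,94,0,50, 155,-0.6,94,0,50]'
python3 - <<'E'
from h import *
s=snap('wrist','wrist4');s=snap('scene','scene4'); print(s['eef_pos'],s['force'])
im=cv2.imread('pics/scene4.png')[140:320,240:480]; cv2.imwrite('pics/scene4c.png',cv2.resize(im,None,fx=3.3,fy=3.3,interpolation=cv2.INTER_CUBIC))
E
```

```text
clock: 4.72
eef_pos: [625.9, 154.5, 337.9]
tool_rot: [3.141, -0.0, -0.155]
force: [0.2, 0.8, -2.3]
width: 59.3
[625.88796287 154.99427992 338.17989619] [ 0.04693536 -0.65096564 -2.57673031]
```

View pics/wrist4.png

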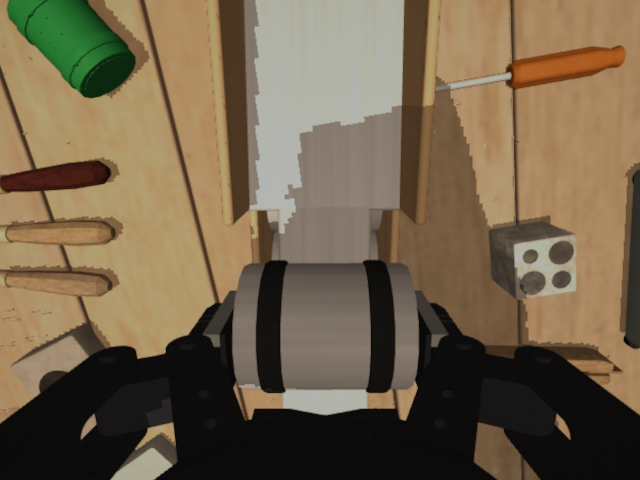

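View pics/scene4c.png

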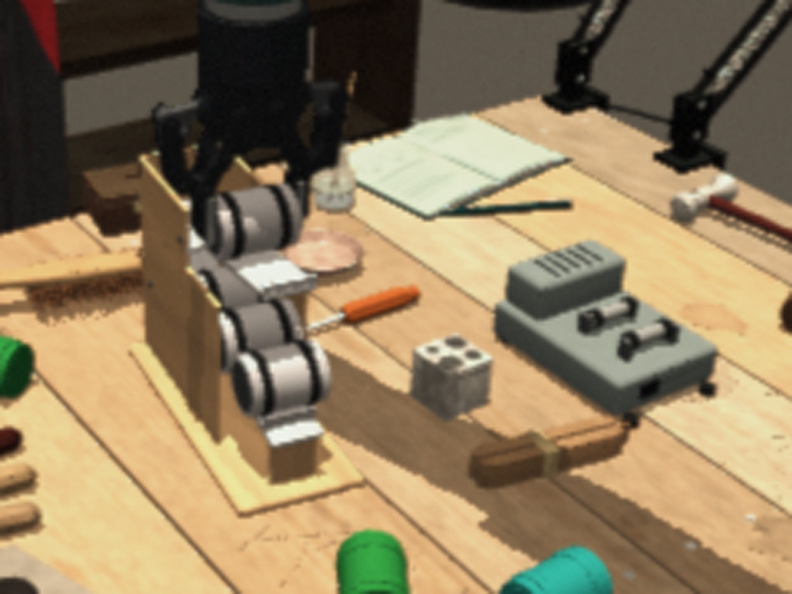

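```bash
cat > pan.py <<'E'
from h import *
import sys
im,d,K,T=load(sys.argv[1]); P=pts(d,K,T); ok=d>0
yaw=np.radians(-8.8); c,s=np.cos(yaw),np.sin(yaw); o=np.array([571.1,163.3])
Q=P.copy(); Q[...,0]=(P[...,0]-o[0])*c+(P[...,1]-o[1])*s; Q[...,1]=-(P[...,0]-o[0])*s+(P[...,1]-o[1])*c
for x in range(92,150,8):
    m=ok&(abs(Q[...,0]-x)<4)&(Q[...,2]>173)&(Q[...,2]<190)
    l=Q[m&(Q[...,1]>0)];r=Q[m&(Q[...,1]<0)]
    if len(l)>3 and len(r)>3: print(x,'L',l[:,1].min().round(1),l[:,1].max().round(1),'R',r[:,1].min().round(1),r[:,1].max().round(1),'mid',((l[:,1].max()+r[:,1].min())/2).round(2),((l[:,1].min()+r[:,1].max())/2).round(2),np.median(l[:,2]).round(1))
for lo in range(172,200,5):
    m=ok&(Q[...,2]>lo)&(Q[...,2]<lo+5)&(Q[...,0]>40)&(Q[...,0]<90)&(abs(Q[...,1])<30.5+3)
    q=Q[m]; print(lo,len(q),q[:,1].min() if len(q) else 0,q[:,1].max() if len(q) else 0)
E
python3 pan.py /tmp/wrist4.npz
```

```text
92 L 30.9 35.0 R -36.6 -32.6 mid -0.78 -0.83 176.6
100 L 30.9 35.3 R -36.9 -32.5 mid -0.84 -0.82 176.8
108 L 30.9 35.1 R -36.7 -32.5 mid -0.79 -0.79 176.8
116 L 30.7 35.5 R -37.0 -32.5 mid -0.76 -0.87 176.8
124 L 30.8 35.3 R -37.0 -32.3 mid -0.86 -0.79 176.8
132 L 30.9 35.2 R -36.8 -32.4 mid -0.82 -0.75 176.8
140 L 30.8 35.2 R -36.8 -32.4 mid -0.79 -0.78 176.8
148 L 30.9 35.4 R -36.9 -32.4 mid -0.73 -0.76 176.8
172 301 -30.032197900641876 33.3850719929303
177 895 -30.36129100540688 33.49729128295586
182 1357 -33.43434705689273 33.47678165255286
187 2516 -33.37050793915411 33.4498830761878
192 3953 -33.42889778356829 33.41589243095707
197 12641 -33.48882893759989 33.42240351780399
```

```bash
cat >> pan.py <<'E'
print('barrel')
for v in (270,280,300,320,340):
    row=[(u,Q[v,u]) for u in range(200,460) if ok[v,u] and 160<Q[v,u,2]<215 and 20<Q[v,u,0]<95]
    dif=[]
    # print coarse profile at ends
    us=[r[0] for r in row]; print(v,us[0],us[-1],[ (u,q[1].round(1),q[2].round(0)) for u,q in row if u in (228,232,236,240,244,410,414,418,422,426)])
E
python3 pan.py /tmp/wrist4.npz | sed -n '/barrel/,$p'
```

```text
barrel
270 242 408 [(244, np.float64(27.5), np.float64(181.0))]
280 239 412 [(240, np.float64(27.4), np.float64(188.0)), (244, np.float64(26.1), np.float64(188.0)), (410, np.float64(-29.5), np.float64(188.0))]
300 224 427 [(228, np.float64(33.2), np.float64(184.0)), (232, np.float64(32.1), np.float64(183.0)), (236, np.float64(27.6), np.float64(195.0)), (240, np.float64(26.5), np.float64(194.0)), (244, np.float64(24.9), np.float64(195.0)), (410, np.float64(-28.1), np.float64(196.0)), (414, np.float64(-29.6), np.float64(195.0)), (418, np.float64(-34.1), np.float64(183.0)), (422, np.float64(-35.6), np.float64(182.0)), (426, np.float64(-36.5), np.float64(184.0))]
320 200 453 [(228, np.float64(29.6), np.float64(198.0)), (232, np.float64(28.2), np.float64(199.0)), (236, np.float64(27.0), np.float64(199.0)), (240, np.float64(25.7), np.float64(199.0)), (244, np.float64(24.7), np.float64(198.0)), (414, np.float64(-28.9), np.float64(199.0)), (418, np.float64(-30.6), np.float64(198.0)), (422, np.float64(-31.5), np.float64(199.0)), (426, np.float64(-32.9), np.float64(198.0))]
340 200 459 [(228, np.float64(28.4), np.float64(204.0)), (232, np.float64(28.5), np.float64(199.0)), (236, np.float64(27.1), np.float64(200.0)), (240, np.float64(25.8), np.float64(200.0)), (244, np.float64(24.6), np.float64(200.0)), (410, np.float64(-27.6), np.float64(201.0)), (414, np.float64(-28.8), np.float64(201.0)), (418, np.float64(-30.4), np.float64(200.0)), (422, np.float64(-31.0), np.float64(202.0)), (426, np.float64(-30.8), np.float64(207.0))]
```

```bash
python3 -m jog '[0,-0.4,3,0,50, 0,-0.4,3,0,50, 0,-0.4,3.5,0,50]'; python3 -m jog '[0,0,0,0,75, 0,0,0,0,80, 0,0,0,0,85, 0,0,0,0,85, 0,0,0,0,85, 0,0,0,0,85, 0,0,0,0,85, 0,0,0,0,85]'
python3 - <<'E'
from h import *
s=snap('wrist','wrist5')
E
```

```text
clock: 5.07
eef_pos: [626.1, 156.3, 335.4]
tool_rot: [-3.141, -0.002, -0.153]
force: [-0.9, -0.5, 6.7]
width: 59.2
clock: 5.73
eef_pos: [625.6, 156.6, 334.2]
tool_rot: [3.142, 0.0, -0.152]
force: [-0.4, -0.4, 0.0]
width: 85.2
```

View pics/wrist5.png

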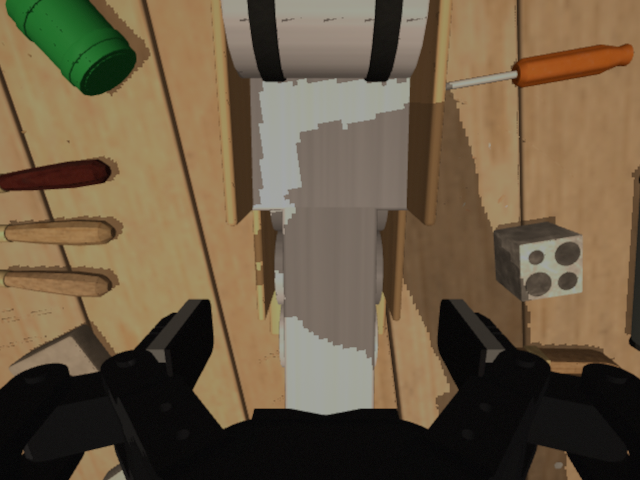

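```bash
python3 - <<'E'
import numpy as np
from cell import read_state
s=read_state(); print(s['qpos'],s['eef_pos'])
D=[(.62937,1.51839,.99628,649.7,403.8),(.53765,1.88758,.72351,537.8,354.3),(.39100,1.88534,.87241,504.4,431.9)]
D.append((*s['qpos'][[1,3,5]],np.hypot(*s['eef_pos'][:2]),s['eef_pos'][2]))
A=[];b=[]
for q2,q4,q6,r,z in D:
    # upper L1 along q2 with offset e1 perp; forearm L2 with offset e2; const: r0 , h
    A.append([np.sin(q2),np.cos(q2),np.sin(q2+q4),np.cos(q2+q4),1,0]);b.append(r)
    A.append([np.cos(q2),-np.sin(q2),np.cos(q2+q4),-np.sin(q2+q4),0,1]);b.append(z)
A=np.array(A);b=np.array(b)
x,res,rk,sv=np.linalg.lstsq(A,b,rcond=None); print(x,res,rk,sv); print(A@x-b)
print([sum(d[:3]) for d in D])
E
```

```text
[-0.37896987  0.70262134  0.15263323  1.60449943 -0.13177448  0.84454367
 -1.89746913] [625.54833702 156.61769347 334.21370242]
[557.62890856  -1.50215907 374.90536669   4.57928246  10.88227599
 161.50974336] [5.03940532] 6 [3.45437214 3.45437214 0.23448152 0.23448152 0.11104735 0.11104735]
[-0.07303866  1.0383506   0.09070586  1.17432092  0.04389227 -0.86657776
 -0.06155947 -1.34609376]
[3.14404, 3.14874, 3.14875, np.float64(3.151664439062154)]
```

```bash
python3 - <<'E'
import numpy as np
D=[(.62937,1.51839,.99628,649.7,403.8),(.53765,1.88758,.72351,537.8,354.3),(.39100,1.88534,.87241,504.4,431.9),(.70262,1.6045,.8445,644.9,334.2)]
A=[];b=[]
for q2,q4,q6,r,z in D:
    A.append([np.sin(q2),np.sin(q2+q4),0]);b.append(r)
    A.append([np.cos(q2),np.cos(q2+q4),1]);b.append(z)
A=np.array(A);b=np.array(b)
x=np.linalg.lstsq(A,b,rcond=None)[0]; print(x,A@x-b)
L1,L2,h=x
for s in (1.16,):
  for q2 in (0,.2,.4,.6,.8,.98): print(q2,s-q2,'r',L1*np.sin(q2)+L2*np.sin(s),'z',h+L1*np.cos(q2)+L2*np.cos(s))
E
```

```text
[561.36642075 381.00495919 159.7342719 ] [ 0.06918305  1.91083932 -0.12833061  0.24642761 -0.41238393 -0.22835238
  0.16860321 -1.92891454]
0 1.16 r 349.30653104244647 z 873.2510337595796
0.2 0.96 r 460.83282218426325 z 862.061079908959
0.4 0.7599999999999999 r 567.9129120398192 z 828.9373265051798
0.6 0.5599999999999999 r 666.2778553373371 z 775.2003130684026
0.8 0.3599999999999999 r 752.0061521960735 z 702.9923647473994
0.98 0.17999999999999994 r 815.5198673602999 z 624.5783663634528
```

```bash
python3 -m jog '[0,0,-40,0,85, 0,0,-80,0,85, 0,0,-120,0,85, -25,250,-456,0,85, -25,250,-456,0,85, -25,250,-456,0,85, -25,250,-456,0,85, -25,250,-456,0,85, -25,250,-456,0,85, -25,250,-456,0,85, -25,250,-456,0,85, -25,250,-456,0,85, -25,250,-456,0,85, -25,250,-456,0,85, -25,250,-456,0,85, -25,250,-456,0,85]'
python3 - <<'E'
from h import *
s=snap('top','top6'); print(s['eef_pos'],s['tool_rot'],s['qpos'])
im,d,K,T=load('/tmp/top6.npz'); P=pts(d,K,T); o=np.array([571.1,163.3]);yaw=np.radians(-8.8)
R=np.array([[np.cos(yaw),-np.sin(yaw)],[np.sin(yaw),np.cos(yaw)]]); t=o+R@[164,0]; print('home',t)
m=(abs(P[...,0]-t[0])<60)&(abs(P[...,1]-t[1])<28)&(P[...,2]>170); q=P[m]; q[:,:2]=(q[:,:2]-o)@R
for x in range(130,196,4):
    w=q[(abs(q[:,0]-x)<2)&(abs(q[:,1])<20)]; print(x,len(w),np.median(w[:,2]).round(1) if len(w) else 0)
cv2.imwrite('pics/top6c.png',cv2.resize(im[140:280,295:475],None,fx=4.4,fy=4.2,interpolation=cv2.INTER_CUBIC))
E
```

```text
clock: 7.12
eef_pos: [563.1, -86.4, 789.5]
tool_rot: [-3.141, 0.001, -0.152]
force: [-0.2, 0.4, -1.0]
width: 84.7
[563.05817675 -86.43490937 789.51806849] [-3.14074238e+00  8.41335185e-04 -1.52034244e-01] [-0.03436094  0.37717057  0.26163549  0.91618257 -0.10037364  1.85945875
 -1.5417764 ]
home [733.16945456 138.21032285]
130 0 0
134 0 0
138 2 174.6
142 14 173.2
146 26 176.0
150 38 179.5
154 23 181.3
158 33 183.0
162 24 183.1
166 26 182.6
170 24 182.1
174 21 180.5
178 22 178.1
182 13 172.6
186 21 174.1
190 19 177.3
194 1 171.7
```

View pics/top6c.png

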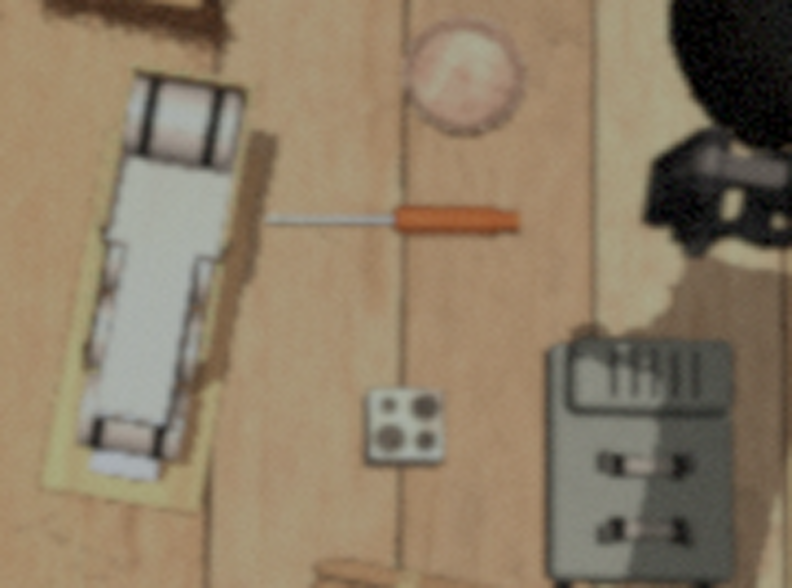

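```bash
python3 -m jog '[0,0,-40,0,85, 0,0,-80,0,85, 0,0,-120,0,85, 0,0,-160,0,85, 0,0,-200,0,85, 0,0,-240,0,85]'; python3 -c "
from cell import *
s=read_state();print(s['qpos'],s['tool_rot'],s['eef_pos'])"
```

```text
clock: 7.67
eef_pos: [511.9, -78.5, 860.5]
tool_rot: [-3.141, -0.041, -0.152]
force: [-0.1, 0.1, 0.8]
width: 85.0
[-0.01176458  0.30419223  0.2001916   0.82122016 -0.06642039  1.98046936
 -1.57188585] [-3.14135293 -0.04056829 -0.15162279] [511.88981681 -78.45170762 860.54917004]
```

```bash
python3 -m jog '[0,0,30,0,85, 0,0,60,0,85]'; python3 -c "
from cell import *
s=read_state();print(s['qpos'],s['tool_rot'],s['eef_pos'])"
```

```text
clock: 7.83
eef_pos: [514.0, -79.2, 801.3]
tool_rot: [-3.141, -0.046, -0.152]
force: [1.1, -0.2, 0.4]
width: 85.1
[-0.02733685  0.25963346  0.19436804  1.04996628 -0.05131712  1.79008928
 -1.57573568] [-3.14145329 -0.04624646 -0.15213404] [513.9839905  -79.17490221 801.34540575]
```

```bash
python3 -m jog '[20,0,-36,0,85, 40,0,-72,0,85, 60,0,-108,0,85, 80,0,-144,0,85, 100,0,-180,0,85, 120,0,-216,0,85, 140,0,-252,0,85, 160,0,-288,0,85]'; python3 -c "
from cell import *
s=read_state();print(s['qpos'],s['tool_rot'],s['eef_pos'])"
```

```text
clock: 8.5
eef_pos: [540.7, -83.1, 866.4]
tool_rot: [-3.142, -0.085, -0.152]
force: [0.1, 0.1, 0.4]
width: 85.3
[ 0.01310857  0.35932033  0.184076    0.72063078 -0.07312997  1.98064232
 -1.57198025] [-3.14157045 -0.08544932 -0.15204361] [540.68503465 -83.10428063 866.41519196]
```

```bash
J='from cell import *
s=read_state();print(s["qpos"].round(3),s["tool_rot"].round(4),s["eef_pos"].round(1))'; python3 -m jog '[100,0,-250,0,85]'; python3 -c "$J";  python3 -m jog '[100,0,-250,0,85]'; python3 -c "$J";  python3 -m jog '[100,0,-250,0,85]'; python3 -c "$J"; python3 -m jog '[250,0,-100,0,85, 250,0,-100,0,85]'; python3 -c "$J"
```

```text
clock: 8.58
eef_pos: [539.2, -82.7, 876.2]
tool_rot: [3.142, -0.112, -0.152]
force: [-0.0, -0.4, -0.4]
width: 85.1
[ 0.012  0.357  0.188  0.697 -0.075  1.98  -1.572] [ 3.1416 -0.1121 -0.152 ] [539.2 -82.7 876.2]
clock: 8.67
eef_pos: [534.9, -82.1, 889.9]
tool_rot: [3.142, -0.147, -0.152]
force: [0.3, 1.4, 0.0]
width: 85.2
[ 0.009  0.35   0.194  0.668 -0.078  1.98  -1.572] [ 3.1416 -0.1475 -0.1521] [534.9 -82.1 889.9]
clock: 8.75
eef_pos: [529.6, -81.4, 903.2]
tool_rot: [-3.142, -0.181, -0.152]
force: [0.1, 0.6, 0.2]
width: 84.9
[ 0.007  0.342  0.2    0.643 -0.08   1.981 -1.572] [-3.1416 -0.1809 -0.1522] [529.6 -81.4 903.2]
clock: 8.92
eef_pos: [567.0, -87.3, 901.4]
tool_rot: [-3.141, -0.221, -0.152]
force: [0.5, 0.3, -1.1]
width: 85.0
[ 0.033  0.419  0.19   0.525 -0.095  1.98  -1.572] [-3.1414 -0.2215 -0.152 ] [567.  -87.3 901.4]
```

```bash
cat > model.py <<'E'
import numpy as np, itertools
from scipy.spatial.transform import Rotation as Ro
from scipy.optimize import least_squares
data=[([ 1.13718048,  0.62937276,  0.03841574,  1.51839098, -0.0270243 ,0.99628477, -0.02000941],[ 233.66376756, -606.22656439,  403.76366715],[-3.13965362,0,.3678139]),
([ 0.11808493,0.53765375,0.12847212,1.88757536,-0.09841366,0.72351479,-1.31036316],[520.146,-136.743,354.313],[3.14124,.001196,-.042094]),
([-0.54001654,0.39099823,0.17158313,1.88534019,-0.08383154,0.87241492,-2.05125671],[471.9994,177.99972593,431.9031],[3.14065706,-.000272,-.153294]),
([-0.37896987,0.70262134,0.15263323,1.60449943,-0.13177448,0.84454367,-1.89746913],[625.548,156.6177,334.2137],[3.142,0,-.152]),
([-0.03436094,0.37717057,0.26163549,0.91618257,-0.10037364,1.85945875,-1.5417764],[563.058,-86.4349,789.518],[-3.14074,.00084,-.15203]),
([0.01310857,0.35932033,0.184076,0.72063078,-0.07312997,1.98064232,-1.57198025],[540.685,-83.104,866.415],[-3.14157,-.08545,-.15204]),
([ 0.033,0.419,0.19,0.525,-0.095,1.98,-1.572],[567.,-87.3,901.4],[-3.1414,-.2215,-.152])]
def fk(q,p,sg,full=False):
    s1,s3,s5,s7=sg; H,L1,L2,L3,e1,e2,psi=p
    def e(a,t): return Ro.from_euler(a,t).as_matrix()
    R=e('z',s1*q[0])@e('y',q[1])@e('z',s3*q[2])
    x=np.array([0,0,H])+R@[e1,0,L1]
    R=R@e('y',q[3])
    x=x+R@[-e1+0*e2,0,0]+R@e('z',s5*q[4])@np.array([0,0,L2])
    R=R@e('z',s5*q[4])@e('y',q[5])
    x=x+R@[e2,0,L3]
    R=R@e('z',s7*q[6]+psi)
    return x,R
P0=[340,561,381,180,0,0,0]
def res(p,sg,full=True):
    o=[]
    for q,x,r in data:
        X,R=fk(q,p,sg); o+=list(X-x)
        E=Ro.from_matrix(R.T@Ro.from_euler('xyz',r).as_matrix()).as_rotvec(); o+=list(E*500)
    return np.array(o)
if __name__=='__main__':
    best=[]
    for sg in itertools.product([1,-1],repeat=4):
        for psi in (0,np.pi,np.pi/2,-np.pi/2):
            f=least_squares(res,P0[:6]+[psi],args=(sg,)); best.append((f.cost,sg,f.x))
    best.sort(key=lambda t:t[0])
    for b in best[:3]: print(b[0],b[1],b[2].round(2))
    print(res(best[0][2],best[0][1]).reshape(-1,6).round(1))
E
python3 model.py
```

```text
1919.5579601975005 (-1, -1, -1, -1) [450.05 432.3  382.99 185.41  16.14 -42.13   1.57]
1919.5579601975166 (-1, -1, -1, -1) [450.05 432.3  382.99 185.41  16.14 -42.13   1.57]
1919.5579601975576 (-1, -1, -1, -1) [450.05 432.3  382.99 185.41  16.14 -42.13   1.57]
[[ 19.1  19.3   5.6  -0.   -0.    0. ]
 [  6.8  16.7  -3.3  -0.   -0.    0. ]
 [ 10.4  23.9  -7.6   0.   -0.    0. ]
 [-20.2   9.9   7.7   0.2  -0.   -0.2]
 [  9.   17.   -4.6   0.    0.    0. ]
 [  9.   21.   -2.2   0.    0.    0. ]
 [  0.7  22.2   4.6   0.1  -0.3   0.1]]
```

```bash
cat > model2.py <<'E'
from model import data
import numpy as np
from scipy.spatial.transform import Rotation as Ro
def e(a,t): return Ro.from_euler(a,t).as_matrix()
PSI=np.pi/2
def frames(q):
    ax='zyzyzyz'; sg=[-1,1,-1,1,-1,1,-1]; R=np.eye(3); o=[R]
    for i in range(7): R=R@e(ax[i],sg[i]*q[i]); o.append(R)
    return o
def A_of(q):
    F=frames(q); # unknown: z base, t2 (after joint2/3 frame: xyz) , after j4/5 frame xyz, after j6 xyz
    cols=[np.array([[0],[0],[1.]]),F[1][:,[1]],F[3],F[5],F[6][:,[0,1,2]]]
    return np.hstack(cols)
PRI=np.array([340,0, 0,0,500, 0,0,381, 0,0,180.]); W=np.array([.01,.1,.1,.1,.005,.1,.1,.01,.1,.1,.01])*.5
def fit():
    A=np.vstack([A_of(q) for q,_,_ in data]+[np.diag(W)]); b=np.concatenate([x for _,x,_ in data]+[W*PRI])
    return np.linalg.lstsq(A,b,rcond=None)[0]
p=fit()
def fk(q):
    return A_of(q)@p, frames(q)[-1]@e('z',PSI)
if __name__=='__main__':
    print(p.round(1))
    for q,x,r in data: print((fk(q)[0]-x).round(1))
E
python3 model2.py
```

```text
[ 3.360e+02 -1.140e+01  2.000e-01 -1.210e+01  5.592e+02 -3.000e-01
 -2.300e+00  3.821e+02  1.000e-01 -2.300e+00  1.763e+02]
[ 0.1 -0.1  0.2]
[-0.  0. -0.]
[0. 0. 0.]
[-0.1 -0.  -0.2]
[ 0.  -0.  -0.1]
[-0.  0. -0.]
[ 0. -0.  0.]
```

```bash
cat > ik.py <<'E'
from model2 import *
from scipy.optimize import least_squares
lo=np.array([-3.06,-.37,-1.25,.18,-1.1,.23,-2.94]);hi=np.array([3.06,2.12,1.32,2.47,4.24,1.98,2.94])
O=np.array([571.1,163.3,0]);YR=-.1535
RR=Ro.from_euler('z',YR).as_matrix()
def Rt(th,yaw=YR): return Ro.from_euler('xyz',[np.pi,-th,yaw]).as_matrix()
def ik(x,R,q0):
    def f(q):
        X,Q=fk(q); return np.concatenate([(X-x)/1000,.3*Ro.from_matrix(Q.T@R).as_rotvec(), 1e-5*(q-q0)])
    s=least_squares(f,np.clip(q0,lo+1e-3,hi-1e-3),bounds=(lo,hi)); X,Q=fk(s.x)
    return s.x,np.linalg.norm(X-x),np.degrees(np.linalg.norm(Ro.from_matrix(Q.T@R).as_rotvec()))
def tcp(g,th,yaw=YR,d=155): return g-Rt(th,yaw)[:,2]*d
if __name__=='__main__':
    rng=np.random.default_rng(0)
    qn=np.array([-.38,.7,.15,1.6,-.13,.84,-1.9])
    for th in (15,25,30,35,40,45):
        for off in ([0,0,80],[-45,0,95],[-45,0,200]):
            x=tcp(O+RR@np.array(off),np.radians(th))
            best=None
            for k in range(8):
                q0=qn if k==0 else rng.uniform(lo,hi)
                r=ik(x,Rt(np.radians(th)),q0)
                if best is None or r[1]+r[2]*5<best[1]+best[2]*5: best=r
                if best[1]<1 and best[2]<.2: break
            print(th,off,x.round(),best[0].round(2),round(best[1],1),round(best[2],2),k)
E
python3 ik.py
```

```text
15 [0, 0, 80] [531. 169. 230.] [-0.69  0.78  0.44  2.03 -0.84  0.23 -1.32] 0.0 0.0 0
15 [-45, 0, 95] [487. 176. 245.] [-0.79  0.74  0.52  2.12 -1.02  0.23 -1.16] 0.0 0.0 0
15 [-45, 0, 200] [487. 176. 350.] [-0.62  0.49  0.25  2.06  0.07  0.39 -2.2 ] 0.0 0.0 0
25 [0, 0, 80] [506. 173. 220.] [-0.26  0.75 -0.29  2.16  1.86  0.45  2.32] 0.0 0.0 4
25 [-45, 0, 95] [462. 180. 235.] [-1.02  0.85  0.81  2.25  4.24  0.35 -0.24] 0.0 0.0 6
25 [-45, 0, 200] [462. 180. 340.] [ 0.24  0.75 -1.18  2.17  1.46  1.01  2.72] 0.0 0.0 1
30 [0, 0, 80] [495. 175. 214.] [ 0.11  0.97 -0.93  2.21  1.9   1.04  2.4 ] 0.0 0.0 3
30 [-45, 0, 95] [450. 182. 229.] [-1.22  1.12  1.2   2.32  4.24  0.72 -0.36] 0.0 0.0 1
30 [-45, 0, 200] [450. 182. 334.] [-0.67  0.47  0.16  2.26  1.58  0.25  2.5 ] 0.0 0.0 2
35 [0, 0, 80] [483. 177. 207.] [-0.33  0.8  -0.27  2.27  2.22  0.69  1.9 ] 0.0 0.0 1
35 [-45, 0, 95] [439. 184. 222.] [-1.16  0.99  0.94  2.37  3.75  0.53  0.11] 0.0 0.0 5
35 [-45, 0, 200] [439. 184. 327.] [-0.64  0.49  0.08  2.32  1.92  0.38  2.12] 0.0 0.0 1
40 [0, 0, 80] [473. 179. 199.] [-0.73  0.85  0.28  2.33  2.69  0.6   1.26] 0.0 0.0 3
40 [-45, 0, 95] [428. 185. 214.] [-0.87  0.83  0.37  2.42  2.74  0.61  1.13] 0.0 0.0 2
40 [-45, 0, 200] [428. 185. 319.] [-0.69  0.52  0.08  2.37  2.12  0.51  1.87] 0.0 0.0 1
45 [0, 0, 80] [463. 180. 190.] [-0.14  0.98 -0.67  2.36  2.21  1.24  1.93] 0.0 0.0 1
45 [-45, 0, 95] [418. 187. 205.] [-0.33  0.9  -0.5   2.45  2.21  1.17  1.74] 0.0 0.0 2
45 [-45, 0, 200] [418. 187. 310.] [-0.87  0.57  0.29  2.43  2.35  0.57  1.57] 0.0 0.0 1
```

```bash
cat > st.sh <<'E'
python3 - <<'P'
from cell import *
from model2 import fk
import numpy as np
from scipy.spatial.transform import Rotation as Ro
s=read_state(); R=Ro.from_euler('xyz',s['tool_rot']).as_matrix(); T=R[:,2]
print('t',round(s['clock'],2),'q',s['qpos'].round(3),'x',s['eef_pos'].round(1),'tilt',np.degrees(np.arccos(-T[2])).round(2),'az',np.degrees(np.arctan2(T[1],T[0])).round(2),'jaw',R[:,1].round(3),'F',s['force'].round(1),'w',s['width'].round(1))
P
E
chmod +x st.sh; python3 -m jog '[0,-34,0,0,85, 0,-67,0,0,85]' >/dev/null; bash st.sh
for i in 1; do python3 -m jog '[100,0,-250,0,85]' >/dev/null; done; bash st.sh
python3 -m jog '[150,0,-250,0,85]' >/dev/null;  python3 -m jog '[150,0,-250,0,85]' >/dev/null;  bash st.sh; python3 -m jog '[250,0,-150,0,85]' >/dev/null; python3 -m jog '[250,0,-150,0,85]' >/dev/null; bash st.sh
```

```text
Traceback (most recent call last):
AttributeError: 'float' object has no attribute 'round'
Traceback (most recent call last):
AttributeError: 'float' object has no attribute 'round'
Traceback (most recent call last):
AttributeError: 'float' object has no attribute 'round'
Traceback (most recent call last):
AttributeError: 'float' object has no attribute 'round'
```

```bash
sed -i "s/s\['width'\].round(1)/round(float(s['width']),1)/" st.sh; bash st.sh
```

```text
t 9.5 q [-0.071  0.456  0.265  0.341 -0.14   1.981 -1.654] x [578.2 -31.9 944.9] tilt 21.32 az -6.42 jaw [-0.147 -0.989 -0.014] F [ 0.6 -0.1  0.8] w 85.0
```

```bash

python3 -m jog '[0,0,-300,0,85]' >/dev/null;  bash st.sh; python3 -m jog '[0,0,-300,0,85]' >/dev/null;  bash st.sh; python3 -m jog '[50,0,-300,0,85]' >/dev/null;  bash st.sh;  python3 -m jog '[50,0,-300,0,85]' >/dev/null;  bash st.sh
```

```text
t 9.58 q [-0.085  0.423  0.272  0.373 -0.131  1.978 -1.654] x [561.8 -30.  953.3] tilt 21.57 az -6.65 jaw [-0.148 -0.989 -0.013] F [ 2.4  0.6 -3. ] w 84.6
t 9.67 q [-0.106  0.369  0.284  0.396 -0.122  1.98  -1.655] x [530.2 -27.7 975. ] tilt 23.2 az -6.41 jaw [-0.147 -0.989 -0.015] F [-0.   0.1  0.5] w 84.9
t 9.75 q [-0.124  0.328  0.3    0.403 -0.119  1.981 -1.654] x [504.2 -26.5 993.9] tilt 25.1 az -6.11 jaw [-0.146 -0.989 -0.019] F [-1. -1.  1.] w 84.6
t 9.83 q [-0.145  0.292  0.319  0.412 -0.116  1.981 -1.653] x [ 481.6  -25.3 1008.9] tilt 26.7 az -5.95 jaw [-0.145 -0.989 -0.021] F [0.8 0.4 0.1] w 85.1
```

```bash

for i in 1 2; do :; done
python3 -m jog '[120,0,-250,0,85]' >/dev/null; python3 -m jog '[120,0,-250,0,85]' >/dev/null;  bash st.sh; python3 -m jog '[120,0,-250,0,85]' >/dev/null; python3 -m jog '[120,0,-250,0,85]' >/dev/null; bash st.sh; python3 -m jog '[100,0,-250,0,85]' >/dev/null;python3 -m jog '[100,0,-250,0,85]' >/dev/null;  bash st.sh
```

```text
t 10.0 q [-0.161  0.261  0.346  0.384 -0.123  1.981 -1.65 ] x [ 455.7  -25.8 1033. ] tilt 30.18 az -5.69 jaw [-0.142 -0.99  -0.025] F [ 0.7 -0.2 -0.9] w 85.0
t 10.17 q [-0.184  0.229  0.379  0.36  -0.13   1.981 -1.646] x [ 428.9  -25.9 1054.7] tilt 33.38 az -5.61 jaw [-0.14  -0.99  -0.028] F [ 1.3  0.1 -0.3] w 84.6
t 10.33 q [-0.236  0.183  0.435  0.35  -0.13   1.981 -1.644] x [ 393.6  -25.  1076.8] tilt 36.62 az -5.52 jaw [-0.138 -0.99  -0.031] F [0.3 0.5 1.1] w 84.9
```

```bash

python3 -m jog '[130,0,-250,0,85]' >/dev/null;python3 -m jog '[130,0,-250,0,85]' >/dev/null; python3 -m jog '[130,0,-250,0,85]' >/dev/null;  bash st.sh;python3 -m jog '[130,0,-250,0,85]' >/dev/null; bash st.sh
```

```text
t 10.58 q [-0.324  0.131  0.536  0.316 -0.137  1.981 -1.64 ] x [ 346.9  -24.8 1106.5] tilt 41.67 az -5.39 jaw [-0.134 -0.99  -0.036] F [-0.3  0.3  0.1] w 84.7
t 10.67 q [-0.375  0.113  0.588  0.306 -0.137  1.981 -1.639] x [ 330.4  -24.6 1115.5] tilt 43.31 az -5.37 jaw [-0.133 -0.99  -0.038] F [ 0.6 -0.6 -0.5] w 85.2
```

```bash
cat > sim.py <<'E'
from model2 import *
from ik import lo,hi,O,RR
vmax=.7*np.array([2.57,2.57,3.14,3.14,3.14,3.14,3.14])/12
def jac(q):
    J=np.zeros((6,7)); X,R=fk(q)
    for i in range(7):
        d=q.copy(); d[i]+=1e-5; X2,R2=fk(d)
        J[:3,i]=(X2-X)/1000/1e-5; J[3:,i]=Ro.from_matrix(R2@R.T).as_rotvec()/1e-5
    return J,X,R
def step(q,x,Rg,it=6,lam=.02,wr=.3):
    q=q.copy()
    free=np.ones(7,bool)
    for _ in range(it):
        J,X,R=jac(q); e=np.concatenate([(x-X)/1000,wr*Ro.from_matrix(Rg@R.T).as_rotvec()]); J[3:]*=wr
        free=np.ones(7,bool)
        for _ in range(4):
            Jf=J*free
            dq=Jf.T@np.linalg.solve(Jf@Jf.T+lam**2*np.eye(6),e)
            bad=free&(((q<=lo+1e-6)&(dq<0))|((q>=hi-1e-6)&(dq>0)))
            if not bad.any(): break
            free&=~bad
        q=np.clip(q+dq,lo,hi)
    return q
def track(q,wps,Rg,turns=None,stepmm=30,verbose=False):
    x=fk(q)[0]; 
    for w in wps:
        w=np.array(w,float); n=max(1,int(np.ceil(np.linalg.norm(w-x)/stepmm)))
        a=x.copy()
        for k in range(1,n+1):
            q=step(q,a+(w-a)*k/n,Rg)
        X,R=fk(q); x=w.copy()
        if verbose: print(w.round(),q.round(2),'err',np.linalg.norm(X-w).round(1),np.degrees(np.linalg.norm(Ro.from_matrix(R.T@Rg).as_rotvec())).round(1))
    X,R=fk(q); return q,np.linalg.norm(X-w),np.degrees(np.linalg.norm(Ro.from_matrix(R.T@Rg).as_rotvec()))
E
cat > plan.py <<'E'
from sim import *
from cell import read_state
s=read_state(); q0=np.clip(s['qpos'],lo,hi); X,R=fk(q0); print(X,s['eef_pos'])
T=R[:,2]
tgt=O+RR@np.array([0,0,80])-159*T-3*R[:,0]; print('target',tgt.round(1))
appr=tgt-140*T
print('direct'); track(q0,[[450,100,700],appr,tgt],R,verbose=True)
res=[]
for az in (-70,-50,-35,-20,20,35,50,65,80):
  for r in (380,450,550):
    for z in (400,550):
      a=np.radians(az); P=[r*np.cos(a),r*np.sin(a)]
      try: q,e,ang=track(q0,[P+[750],P+[z],appr,tgt],R)
      except Exception as ex: continue
      res.append((e+ang*5,az,r,z,q.round(2),round(e,1),round(ang,1)))
res.sort(key=lambda t:t[0])
for r in res[:12]: print(r[1:])
E
python3 plan.py
```

```text
[ 330.62238125  -24.66377638 1115.36912145] [ 330.44960398  -24.59761983 1115.52658072]
target [460.3 173.9 193.6]
direct
[450. 100. 700.] [-0.76 -0.06  0.33  1.81  0.54  0.78 -2.41] err 0.0 0.0
[365. 183. 295.] [-1.36  0.54  0.82  2.31  0.53  0.23 -2.94] err 68.7 17.3
[460. 174. 194.] [-0.93  0.77  0.49  2.07  0.6   0.23 -2.94] err 78.5 23.7
(-70, 550, 550, array([-1.19,  0.96,  0.92,  2.1 , -1.1 ,  0.23, -1.37]), np.float64(69.8), np.float64(21.1))
(-35, 550, 400, array([-1.19,  0.96,  0.92,  2.1 , -1.1 ,  0.23, -1.37]), np.float64(69.8), np.float64(21.1))
(-20, 450, 550, array([-1.19,  0.96,  0.92,  2.1 , -1.1 ,  0.23, -1.37]), np.float64(69.8), np.float64(21.1))
(-20, 550, 400, array([-1.19,  0.96,  0.92,  2.1 , -1.1 ,  0.23, -1.37]), np.float64(69.8), np.float64(21.1))
(-20, 450, 400, array([-1.19,  0.96,  0.92,  2.1 , -1.1 ,  0.23, -1.37]), np.float64(69.8), np.float64(21.1))
(80, 550, 400, array([-1.19,  0.96,  0.92,  2.1 , -1.1 ,  0.23, -1.37]), np.float64(69.8), np.float64(21.1))
(-35, 550, 550, array([-1.19,  0.96,  0.92,  2.1 , -1.1 ,  0.23, -1.37]), np.float64(69.8), np.float64(21.1))
(-20, 550, 550, array([-1.19,  0.96,  0.92,  2.1 , -1.1 ,  0.23, -1.37]), np.float64(69.8), np.float64(21.1))
(35, 450, 550, array([-0.93,  0.77,  0.49,  2.07,  0.6 ,  0.23, -2.94]), np.float64(78.5), np.float64(23.7))
(20, 550, 550, array([-0.93,  0.77,  0.49,  2.07,  0.6 ,  0.23, -2.94]), np.float64(78.5), np.float64(23.7))
(80, 550, 550, array([-0.93,  0.77,  0.49,  2.07,  0.6 ,  0.23, -2.94]), np.float64(78.5), np.float64(23.7))
(50, 450, 550, array([-0.93,  0.77,  0.49,  2.07,  0.6 ,  0.23, -2.94]), np.float64(78.5), np.float64(23.7))
```

```bash
cat > plan2.py <<'E'
from sim import *
from cell import read_state
s=read_state(); q0=np.clip(s['qpos'],lo,hi); q0[6]+=np.pi; X,R=fk(q0)
T=R[:,2]
tgt=O+RR@np.array([0,0,80])-159*T+3*R[:,0]; print('target',tgt.round(1))
appr=tgt-140*T
print('direct'); track(q0,[[450,100,700],appr,tgt],R,verbose=True)
res=[]
for az in (-70,-50,-35,-20,20,35,50,65,80):
  for r in (380,450,550):
    for z in (400,550):
      a=np.radians(az); P=[r*np.cos(a),r*np.sin(a)]
      q,e,ang=track(q0,[P+[750],P+[z],appr,tgt],R)
      res.append((e+ang*5,az,r,z,q.round(2),round(e,1),round(ang,1)))
res.sort(key=lambda t:t[0])
for r in res[:20]: print(r[1:])
E
python3 plan2.py
```

```text
target [460.3 173.9 193.6]
direct
[450. 100. 700.] [-0.76 -0.06  0.33  1.81  0.54  0.78  0.73] err 0.0 0.0
[365. 183. 295.] [ 0.02  0.9  -1.25  2.47  1.8   1.47 -1.04] err 19.5 2.1
[460. 174. 194.] [ 0.13  1.22 -1.13  2.37  2.17  1.56 -0.91] err 0.0 0.0
(65, 450, 550, array([ 0.13,  1.22, -1.13,  2.37,  2.17,  1.56, -0.91]), np.float64(0.0), np.float64(0.0))
(80, 550, 400, array([ 0.13,  1.22, -1.13,  2.37,  2.17,  1.56, -0.91]), np.float64(0.0), np.float64(0.0))
(35, 450, 400, array([ 0.13,  1.22, -1.13,  2.37,  2.17,  1.56, -0.91]), np.float64(0.0), np.float64(0.0))
(35, 550, 550, array([ 0.13,  1.22, -1.13,  2.37,  2.17,  1.56, -0.91]), np.float64(0.0), np.float64(0.0))
(80, 450, 400, array([ 0.13,  1.22, -1.13,  2.37,  2.17,  1.56, -0.91]), np.float64(0.0), np.float64(0.0))
(35, 380, 550, array([ 0.13,  1.22, -1.13,  2.37,  2.17,  1.56, -0.91]), np.float64(0.0), np.float64(0.0))
(65, 550, 550, array([ 0.13,  1.22, -1.13,  2.37,  2.17,  1.56, -0.91]), np.float64(0.0), np.float64(0.0))
(50, 550, 400, array([ 0.13,  1.22, -1.13,  2.37,  2.17,  1.56, -0.91]), np.float64(0.0), np.floa
[... 594 characters left out ...]
  2.17,  1.56, -0.91]), np.float64(0.0), np.float64(0.0))
(65, 550, 400, array([ 0.13,  1.22, -1.13,  2.37,  2.17,  1.56, -0.91]), np.float64(0.0), np.float64(0.0))
(20, 380, 550, array([ 0.13,  1.22, -1.13,  2.37,  2.17,  1.56, -0.91]), np.float64(0.0), np.float64(0.0))
(50, 450, 400, array([ 0.13,  1.22, -1.13,  2.37,  2.17,  1.56, -0.91]), np.float64(0.0), np.float64(0.0))
(-70, 450, 400, array([ 0.13,  1.22, -1.13,  2.37,  2.17,  1.56, -0.91]), np.float64(0.0), np.float64(0.0))
(20, 380, 400, array([ 0.13,  1.22, -1.13,  2.37,  2.17,  1.56, -0.91]), np.float64(0.0), np.float64(0.0))
(80, 550, 550, array([ 0.13,  1.22, -1.13,  2.37,  2.17,  1.56, -0.91]), np.float64(0.0), np.float64(0.0))
```

```bash
cat > plan3.py <<'E'
from sim import *
from cell import read_state
s=read_state(); q0=np.clip(s['qpos'],lo,hi); q0[6]+=np.pi; X,R=fk(q0)
T=R[:,2]
def B(l): return O+RR@np.array(l,float)-159*T+3*R[:,0]
tum=np.array([532,-143,75])-159*T+3*R[:,0]
W=[[400,250,800],[380,280,600],[380,280,420],B([-47,0,140]),B([0,0,80]),B([-4,0,95]),B([-42,0,97]),B([-42,0,170]),[400,60,330],tum+[0,0,80],tum]
for w in W: print(np.round(w),end=' ')
print()
track(q0,W,R,verbose=True)
E
python3 plan3.py
```

```text
[400 250 800] [380 280 600] [380 280 420] [414. 181. 254.] [460. 174. 194.] [456. 174. 209.] [419. 180. 211.] [419. 180. 284.] [400  60 330] [ 421. -132.  269.] [ 421. -132.  189.] 
[400. 250. 800.] [-0.95 -0.    0.13  1.49  0.62  1.2   0.51] err 0.0 0.0
[380. 280. 600.] [-0.99  0.08  0.09  1.95  0.86  0.85  0.02] err 0.0 0.0
[380. 280. 420.] [-1.03  0.33  0.17  2.25  1.41  0.56 -0.71] err 0.0 0.0
[414. 181. 254.] [-0.61  0.7  -0.05  2.47  2.4   0.79 -1.62] err 1.4 0.1
[460. 174. 194.] [-0.51  0.86 -0.05  2.39  2.52  0.86 -1.66] err 0.0 0.0
[456. 174. 209.] [-0.52  0.82 -0.05  2.39  2.5   0.83 -1.65] err 0.0 0.0
[419. 180. 211.] [-0.57  0.82 -0.09  2.47  2.46  0.91 -1.69] err 0.4 0.0
[419. 180. 284.] [-0.61  0.62 -0.03  2.45  2.35  0.71 -1.53] err 0.0 0.0
[400.  60. 330.] [ 0.48  0.73 -1.25  2.47  1.92  1.1  -0.73] err 27.6 3.0
[ 421. -132.  269.] [ 1.06  1.02 -1.25  2.47  2.32  0.99 -0.38] err 15.0 1.4
[ 421. -132.  189.] [ 1.05  1.32 -1.25  2.47  2.45  1.22 -0.27] err 19.8 1.6
```

```bash
cat > mv.py <<'E'
# usage: mv.py x y z  -> shift in tool axes from the present pose to TCP world target
import sys,numpy as np
from cell import *
from scipy.spatial.transform import Rotation as Ro
s=read_state(); R=Ro.from_euler('xyz',s['tool_rot']).as_matrix()
for a in sys.argv[1:]:
    w=np.array(eval(a),float); d=w-s['eef_pos']; print(a,'shift',(R.T@d).round(1),'len',np.linalg.norm(d).round(1))
E
python3 mv.py [400,250,800] [380,280,600]
```

```text
[400,250,800] shift [-199.8 -269.4  259.5] len 424.0
[380,280,600] shift [-354.8 -288.9  389.4] len 600.8
```

```bash
python3 -m jog '[-200,-269,260,-140,85, -200,-269,260,-140,85, -200,-269,260,-140,85, -200,-269,260,-140,85, -200,-269,260,-140,85, -200,-269,260,-140,85, -200,-269,260,-140,85, -200,-269,260,-140,85, -200,-269,260,-140,85, -200,-269,260,-140,85, -200,-269,260,-140,85, -200,-269,260,-140,85, -200,-269,260,-140,85, -200,-269,260,-140,85, -200,-269,260,-140,85, -200,-269,260,-140,85, -200,-269,260,-140,85, -200,-269,260,-140,85, -200,-269,260,-140,85, -200,-269,260,-140,85]'; bash st.sh; python3 mv.py [380,280,600]
```

```text
clock: 12.33
eef_pos: [400.4, 249.9, 798.8]
tool_rot: [2.507, 0.437, 1.999]
force: [-0.7, 1.1, 0.7]
width: 84.8
t 12.33 q [-1.065 -0.003  0.241  1.489  0.62   1.21  -0.34 ] x [400.4 249.9 798.8] tilt 43.14 az -5.4 jaw [0.629 0.562 0.537] F [-0.7  1.1  0.7] w 84.8
[380,280,600] shift [ 116.7 -102.6  129.2] len 202.1
```

```bash
python3 -m jog '[117,-103,129,-40,85, 117,-103,129,-40,85, 117,-103,129,-40,85, 117,-103,129,-40,85, 117,-103,129,-40,85, 117,-103,129,-40,85, 117,-103,129,-40,85]'; bash st.sh; python3 mv.py [380,280,420]; cat > plan4.py <<'E'
from sim import *
from cell import read_state
s=read_state(); q0=np.clip(s['qpos'],lo,hi); X,R=fk(q0)
T=R[:,2]
def B(l): return O+RR@np.array(l,float)-159*T+3*R[:,0]
W=[[380,280,420],B([-47,0,140]),B([0,0,80]),B([-4,0,95]),B([-42,0,97]),B([-42,0,170])]
for w in W: print(np.round(w),end=' ')
print()
track(q0,W,R,verbose=True)
E
python3 plan4.py
```

```text
clock: 12.92
eef_pos: [379.2, 281.1, 597.8]
tool_rot: [2.956, 0.732, 2.769]
force: [1.4, -0.3, 0.6]
width: 85.3
t 12.92 q [-1.095  0.082  0.194  1.943  0.84   0.856 -0.121] x [379.2 281.1 597.8] tilt 43.01 az -5.62 jaw [0.243 0.96  0.137] F [ 1.4 -0.3  0.6] w 85.3
[380,280,420] shift [118.  -25.4 130.6] len 177.8
[380 280 420] [415. 182. 254.] [461. 175. 194.] [457. 175. 209.] [420. 181. 211.] [420. 181. 284.] 
[380. 280. 420.] [-1.13  0.33  0.29  2.25  1.38  0.52 -0.84] err 0.0 0.0
[415. 182. 254.] [-0.67  0.7   0.05  2.47  2.46  0.75 -1.83] err 0.1 0.0
[461. 175. 194.] [-0.57  0.85  0.03  2.38  2.57  0.81 -1.88] err 0.0 0.0
[457. 175. 209.] [-0.58  0.82  0.04  2.39  2.55  0.79 -1.86] err 0.0 0.0
[420. 181. 211.] [-0.64  0.82  0.02  2.47  2.51  0.86 -1.91] err 0.0 0.0
[420. 181. 284.] [-0.69  0.61  0.09  2.45  2.41  0.65 -1.75] err 0.0 0.0
```

```bash
python3 -m jog '[40,-8,44,-7,85, 79,-17,88,-9,85, 118,-25,131,-9,85, 118,-25,131,-9,85, 118,-25,131,-9,85, 118,-25,131,-9,85]'; bash st.sh; python3 plan4.py
```

```text
clock: 13.42
eef_pos: [381.1, 281.1, 419.5]
tool_rot: [3.096, 0.75, 2.976]
force: [-0.8, 0.6, 0.1]
width: 85.1
t 13.42 q [-1.122  0.336  0.272  2.232  1.361  0.529 -0.665] x [381.1 281.1 419.5] tilt 43.03 az -5.65 jaw [0.134 0.99  0.034] F [-0.8  0.6  0.1] w 85.1
[380 280 420] [415. 182. 254.] [461. 174. 194.] [457. 175. 209.] [419. 181. 211.] [419. 181. 284.] 
[380. 280. 420.] [-1.12  0.33  0.28  2.25  1.39  0.52 -0.68] err 0.0 0.0
[415. 182. 254.] [-0.67  0.7   0.04  2.47  2.45  0.75 -1.67] err 0.3 0.0
[461. 174. 194.] [-0.57  0.85  0.02  2.38  2.56  0.82 -1.72] err 0.0 0.0
[457. 175. 209.] [-0.58  0.82  0.03  2.39  2.55  0.79 -1.7 ] err 0.0 0.0
[419. 181. 211.] [-0.63  0.82  0.01  2.47  2.51  0.86 -1.75] err 0.0 0.0
[419. 181. 284.] [-0.69  0.61  0.08  2.45  2.4   0.66 -1.59] err 0.0 0.0
```

```bash
cat > bt.py <<'E'
# rack-local barrel-centre targets -> TCP shifts ; usage bt.py [x,y,z] ...
import sys,numpy as np
from cell import *
from scipy.spatial.transform import Rotation as Ro
from ik import O,RR
s=read_state(); R=Ro.from_euler('xyz',s['tool_rot']).as_matrix(); T=R[:,2]
D=159;XO=-3  # barrel centre in tool frame (x=XO,0,z=D)
cur=RR.T@(s['eef_pos']+D*T+XO*R[:,0]-O); print('now barrel pt in rack',cur.round(1))
for a in sys.argv[1:]:
    w=O+RR@np.array(eval(a),float)-D*T-XO*R[:,0]; d=w-s['eef_pos']; print(a,'tcp',w.round(1),'shift',(R.T@d).round(1),'len',np.linalg.norm(d).round(1))
E
python3 bt.py [-40,0,130] [0,0,80]
```

```text
now barrel pt in rack [-95.2  93.3 305.3]
[-40,0,130] tcp [421.4 180.5 244.2] shift [  78.3 -100.1  162.3] len 206.1
[0,0,80] tcp [461.  174.4 194.2] shift [  83.1 -102.6  226.1] len 261.8
```

```bash
python3 -m jog '[16,-20,32,0,85, 31,-40,65,0,85, 47,-60,97,0,85, 62,-80,130,0,85, 78,-100,162,0,85, 78,-100,162,0,85, 78,-100,162,0,85]'; bash st.sh; python3 bt.py [0,0,80]; python3 - <<'E'
from h import *
snap('wrist','wrist7'); snap('scene','scene7')
im=cv2.imread('pics/scene7.png')[140:320,240:480]; cv2.imwrite('pics/scene7c.png',cv2.resize(im,None,fx=3.3,fy=3.3,interpolation=cv2.INTER_CUBIC))
E
```

```text
clock: 14.0
eef_pos: [424.4, 178.8, 244.6]
tool_rot: [3.09, 0.752, 2.967]
force: [-0.0, -1.0, -0.9]
width: 85.1
t 14.0 q [-0.662  0.725  0.038  2.451  2.452  0.764 -1.686] x [424.4 178.8 244.6] tilt 43.19 az -5.7 jaw [0.139 0.99  0.037] F [-0.  -1.  -0.9] w 85.1
now barrel pt in rack [-36.5  -1.3 130.7]
[0,0,80] tcp [460.7 174.5 193.9] shift [ 8.  -1.1 62. ] len 62.5
```

View pics/wrist7.png

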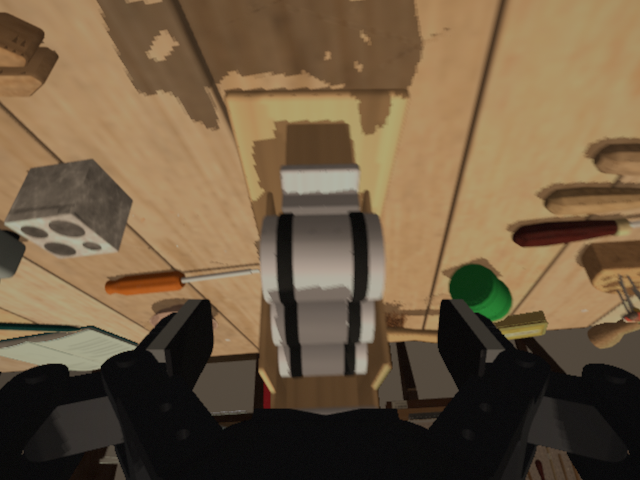

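View pics/scene7c.png

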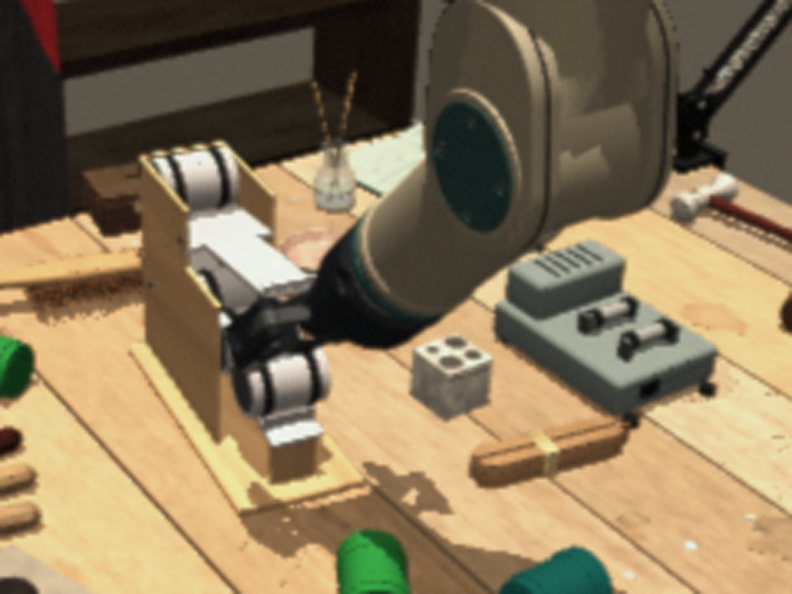

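```bash
cat > bf.py <<'E'
from h import *
import sys
from ik import O,RR
from scipy.optimize import least_squares
im,d,K,T=load(sys.argv[1]); P=pts(d,K,T); Q=(P-O)@RR; ok=d>0
m=ok&(np.abs(Q[...,0])<30)&(np.abs(Q[...,1])<40)&(Q[...,2]>58)&(Q[...,2]<110)
v,u=np.where(m); q=Q[m]
f=lambda p,r:np.hypot(r[:,0]-p[0],r[:,2]-p[1])-24
for y0 in (-22,0,22):
    r=q[abs(q[:,1]-y0)<6]; s=least_squares(f,[0,80],args=(r,),loss='soft_l1'); print(y0,len(r),s.x.round(2))
r=q[(q[:,2]>90)&(q[:,0]<8)]
print('y range',np.percentile(r[:,1],[0,.5,99.5,100]).round(1), 'x range by end', [r[abs(r[:,1]-y)<3][:,0].min().round(1) for y in (-26,26)])
E
python3 bf.py /tmp/wrist7.npz
```

```text
-22 2689 [ 1.34 80.01]
0 2778 [ 1.77 79.38]
22 2566 [ 1.56 80.06]
y range [-30.2 -29.7  28.2  28.8] x range by end [np.float64(-21.1), np.float64(-20.9)]
```

```bash
python3 bt.py [1,-0.5,80]
```

```text
now barrel pt in rack [-36.7  -0.4 132.3]
[1,-0.5,80] tcp [461.4 173.9 193.7] shift [ 8.4 -2.5 63.9] len 64.5
```

```bash
python3 -m jog '[4,-1,30,0,85, 6,-1.5,48,0,85, 8,-1.8,58,0,85, 8,-1.8,63,0,85, 8,-1.8,63,0,85, 8,-1.8,63,0,85]'; bash st.sh; python3 bt.py [1,-0.5,80]
```

```text
clock: 14.6
eef_pos: [459.1, 177.1, 196.6]
tool_rot: [3.089, 0.754, 2.973]
force: [0.5, 0.8, 0.5]
width: 85.1
t 14.6 q [-0.593  0.849  0.022  2.381  2.537  0.817 -1.719] x [459.1 177.1 196.6] tilt 43.27 az -5.27 jaw [0.132 0.991 0.038] F [0.5 0.8 0.5] w 85.1
now barrel pt in rack [-1.8  3.1 82.9]
[1,-0.5,80] tcp [461.3 173.  193.7] shift [-0.1 -3.8  3.9] len 5.5
```

```bash
python3 - <<'E'
from h import *
from model2 import fk
s=snap('wrist','wrist8'); print(s['eef_pos'],fk(s['qpos'])[0])
from cell import read_state
s=read_state(); print(s['eef_pos'],fk(s['qpos'])[0],s['tool_rot'])
E
python3 bt.py; python3 bf.py /tmp/wrist8.npz
```

```text
[459.07898481 177.07095521 196.62262787] [456.66028826 184.8836069  196.31444761]
[458.84548468 176.96095432 196.62020628] [456.42570885 184.77352016 196.31146561] [3.0895545  0.75345678 2.97360026]
now barrel pt in rack [-2.1  3.  82.9]
-22 5054 [ 1.15 79.93]
0 5224 [ 1.61 79.32]
22 4750 [ 1.33 79.87]
y range [-40.  -29.7  28.2  28.7] x range by end [np.float64(-21.4), np.float64(-21.3)]
```

View pics/wrist8.png

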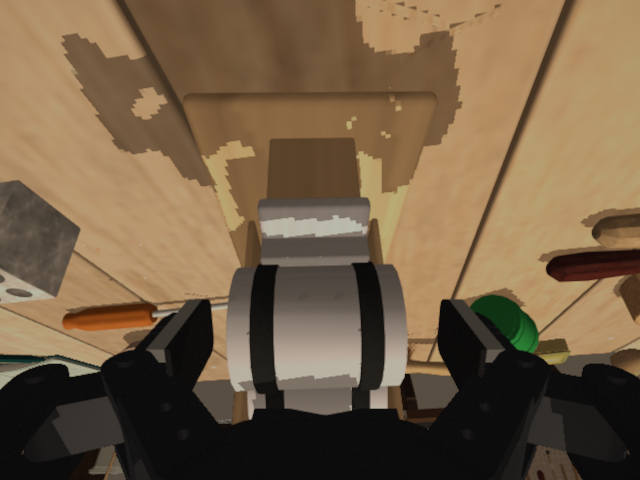

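```bash
python3 -m jog '[0,-3.5,4,0,85, 0,-3.5,4,0,85, 0,-3.5,4,0,85]'; bash st.sh; python3 bt.py [1,-0.5,80]
```

```text
clock: 14.9
eef_pos: [461.2, 172.3, 192.6]
tool_rot: [3.091, 0.752, 2.973]
force: [0.6, 0.6, -0.5]
width: 85.0
t 14.9 q [-0.579  0.859  0.021  2.381  2.552  0.824 -1.723] x [461.2 172.3 192.6] tilt 43.17 az -5.41 jaw [0.133 0.99  0.037] F [ 0.6  0.6 -0.5] w 85.0
now barrel pt in rack [ 0.8 -1.5 78.7]
[1,-0.5,80] tcp [461.6 173.3 193.9] shift [-1.   1.  -0.8] len 1.7
```

Aligned within about 1.5 mm. Close.

```bash
python3 -m jog '[0,0.5,0,0,50, 0,0.5,0,0,50, 0,0.5,0,0,50, 0,0.5,0,0,50, 0,0.5,0,0,50, 0,0.5,0,0,50]'; bash st.sh; python3 bt.py [0,0,92] [-4,0,94] [-42,0,96] [-42,0,180]; python3 - <<'E'
from h import *
s=snap('wrist','wrist9')
E
```

```text
clock: 15.4
eef_pos: [461.0, 173.3, 192.7]
tool_rot: [3.091, 0.752, 2.974]
force: [-4.0, 0.2, 4.9]
width: 59.7
t 15.4 q [-0.581  0.859  0.02   2.38   2.551  0.824 -1.723] x [461.  173.3 192.7] tilt 43.18 az -5.32 jaw [0.132 0.991 0.037] F [-4.   0.2  4.9] w 59.7
now barrel pt in rack [ 0.5 -0.4 78.8]
[0,0,92] tcp [460.6 173.8 205.9] shift [-8.7  0.9 -9.9] len 13.2
[-4,0,94] tcp [456.7 174.4 207.9] shift [ -7.1   1.1 -14.1] len 15.8
[-42,0,96] tcp [419.1 180.2 209.9] shift [ 19.3   2.  -41.5] len 45.8
[-42,0,180] tcp [419.1 180.2 293.9] shift [ -38.1    5.1 -102.8] len 109.7
```

View pics/wrist9.png

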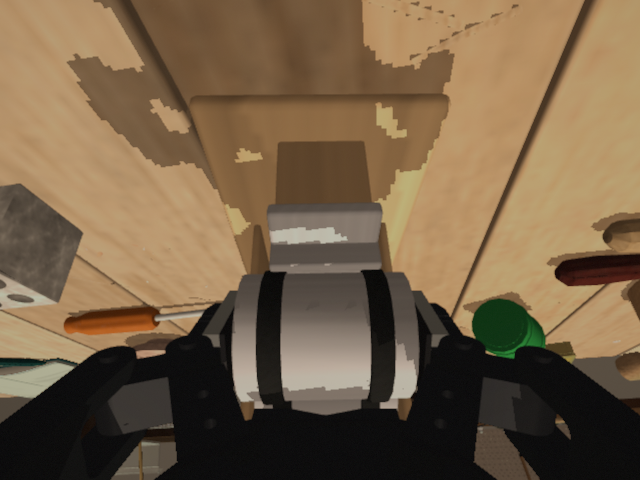

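```bash
python3 bt.py [-3,-0.4,84] [-6,-0.4,88] [-12,-0.4,91] [-22,-0.4,94] [-42,-0.4,97] [-44,-0.4,130]  [-44,-0.4,180]
```

```text
now barrel pt in rack [ 0.5 -0.4 78.8]
[-3,-0.4,84] tcp [457.6 173.8 197.9] shift [-1.   0.3 -6.1] len 6.2
[-6,-0.4,88] tcp [454.6 174.3 201.9] shift [ -1.5   0.5 -11.1] len 11.2
[-12,-0.4,91] tcp [448.7 175.2 204.9] shift [  0.8   0.7 -17.4] len 17.4
[-22,-0.4,94] tcp [438.8 176.7 207.9] shift [  6.    1.1 -26.4] len 27.1
[-42,-0.4,97] tcp [419.  179.8 210.9] shift [ 18.6   1.6 -42.2] len 46.2
[-44,-0.4,130] tcp [417.1 180.1 243.9] shift [ -2.5   2.9 -67.7] len 67.8
[-44,-0.4,180] tcp [417.1 180.1 293.9] shift [ -36.7    4.7 -104.1] len 110.5
```

```bash
python3 -m jog '[-1,0.3,-6.1,0,50, -1.5,0.5,-11,0,50, 0.8,0.7,-17.4,0,50, 6,1.1,-26.4,0,50, 12,1.3,-34,0,50, 18.6,1.6,-42.2,0,50, 18.6,1.6,-42.2,0,50]'; bash st.sh; python3 bt.py [-44,-0.4,130]  [-44,-0.4,180];  python3 - <<'E'
from h import *
s=snap('wrist','wrist10')
E
```

```text
clock: 16.03
eef_pos: [417.9, 181.3, 210.5]
tool_rot: [3.089, 0.75, 2.975]
force: [-4.4, 3.1, 0.9]
width: 59.2
t 16.03 q [-0.633  0.82  -0.025  2.467  2.477  0.874 -1.737] x [417.9 181.3 210.5] tilt 43.06 az -5.11 jaw [0.13  0.991 0.038] F [-4.4  3.1  0.9] w 59.2
now barrel pt in rack [-43.6   1.3  96.3]
[-44,-0.4,130] tcp [417.3 179.7 244.1] shift [-22.7  -0.4 -24.9] len 33.7
[-44,-0.4,180] tcp [417.3 179.7 294.1] shift [-56.8   1.5 -61.4] len 83.7
```

View pics/wrist10.png

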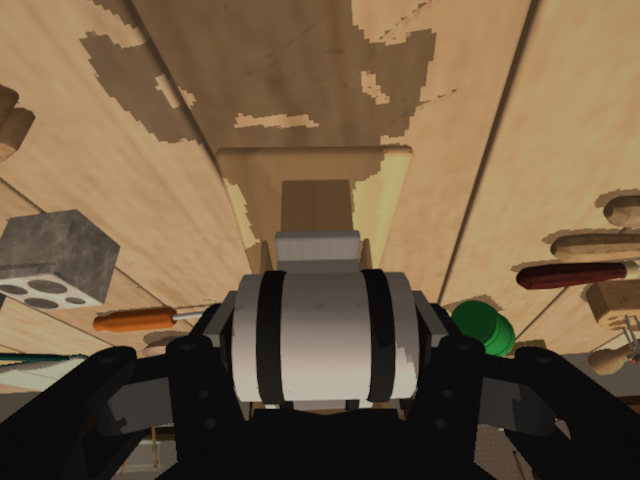

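```bash
cat > plan5.py <<'E'
from sim import *
from cell import read_state
s=read_state(); q0=np.clip(s['qpos'],lo,hi); X,R=fk(q0); T=R[:,2]
import sys
for W in [[[418,180,294],[450,60,340],[460,-125,330],[460,-125,260]],[[418,180,294],[500,60,340],[500,-125,330],[440,-125,330]]]:
    q=q0; track(q0,W,R,verbose=True); print()
E
python3 plan5.py
```

```text
[418. 180. 294.] [-0.67  0.59  0.06  2.45  2.38  0.65 -1.55] err 0.0 0.0
[450.  60. 340.] [-0.32  0.45  0.07  2.45  2.71  0.52 -1.52] err 0.0 0.0
[ 460. -125.  330.] [ 0.34  0.49 -0.09  2.4   3.32  0.49 -1.63] err 0.0 0.0
[ 460. -125.  260.] [ 0.31  0.68 -0.05  2.44  3.29  0.72 -1.58] err 0.0 0.0

[418. 180. 294.] [-0.67  0.59  0.06  2.45  2.38  0.65 -1.55] err 0.0 0.0
[500.  60. 340.] [-0.29  0.49  0.08  2.33  2.7   0.43 -1.48] err 0.0 0.0
[ 500. -125.  330.] [ 0.34  0.52 -0.13  2.3   3.25  0.42 -1.58] err 0.0 0.0
[ 440. -125.  330.] [ 0.39  0.48 -0.14  2.44  3.28  0.52 -1.58] err 0.0 0.0
```

```bash
python3 -m jog '[-19,0.5,-20,0,50, -38,1,-41,0,50, -57,1.5,-61,0,50, -57,1.5,-61,0,50]'; bash st.sh;python3 mv.py [450,60,340] [460,-125,330]
```

```text
clock: 16.42
eef_pos: [419.4, 177.6, 298.0]
tool_rot: [3.085, 0.759, 2.968]
force: [0.2, -0.3, -2.3]
width: 59.3
t 16.42 q [-0.693  0.579  0.073  2.443  2.352  0.645 -1.547] x [419.4 177.6 298. ] tilt 43.56 az -5.25 jaw [0.134 0.99  0.041] F [ 0.2 -0.3 -2.3] w 59.3
[450,60,340] shift [ -65.5 -110.6   -2. ] len 128.6
[460,-125,330] shift [ -88.9 -292.9   23.8] len 307.0
```

```bash
python3 -m jog '[-21,-37,-1,0,50, -43,-74,-1,0,50, -65,-111,-2,0,50, -69,-147,3,0,50, -74,-184,8,0,50, -79,-220,14,0,50, -84,-257,19,0,50, -89,-293,24,0,50, -89,-293,24,0,50, -89,-293,24,0,50]'; bash st.sh
python3 - <<'E'
from h import *
snap('scene','scene11'); snap('wrist','wrist11')
im=cv2.imread('pics/scene11.png')[140:320,240:480]; cv2.imwrite('pics/scene11c.png',cv2.resize(im,None,fx=3.3,fy=3.3,interpolation=cv2.INTER_CUBIC))
E
```

```text
clock: 17.25
eef_pos: [459.1, -128.6, 325.4]
tool_rot: [3.091, 0.75, 2.964]
force: [0.0, 0.5, -3.1]
width: 59.3
t 17.25 q [ 0.341  0.503 -0.121  2.403  3.237  0.508 -1.573] x [ 459.1 -128.6  325.4] tilt 43.03 az -5.93 jaw [0.143 0.989 0.037] F [ 0.   0.5 -3.1] w 59.3
```

View pics/scene11c.png

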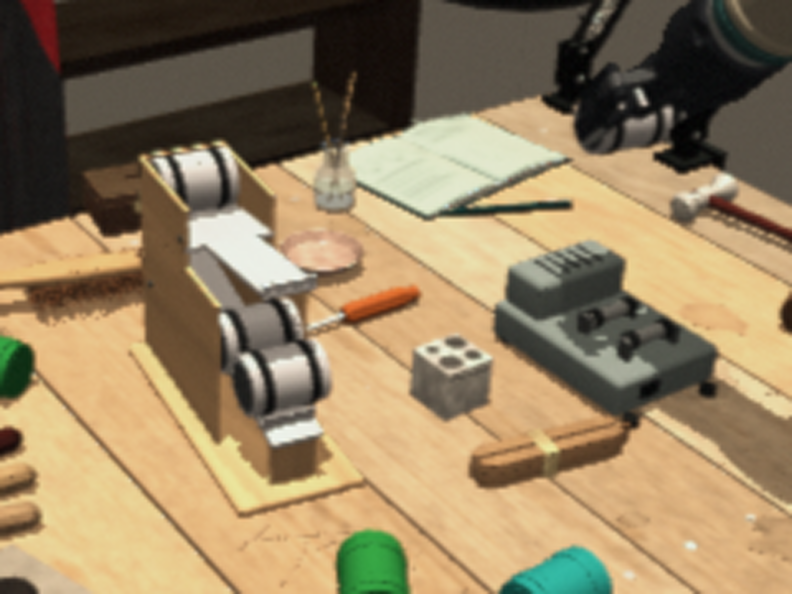

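View pics/wrist11.png

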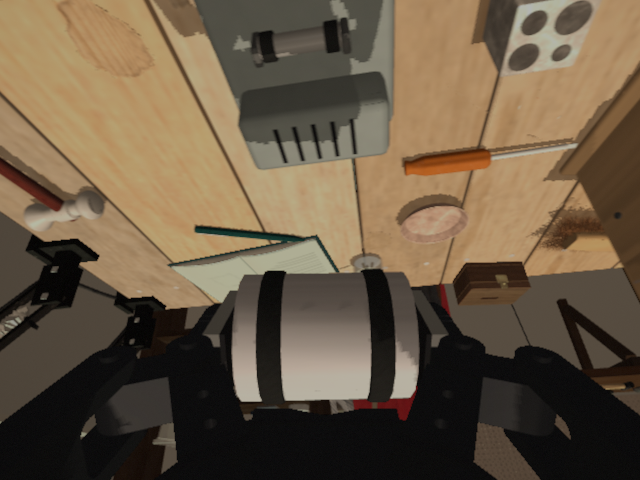

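```bash
python3 mv.py [259,-108,325]; python3 - <<'E'
# predict with sim
from sim import *
from cell import read_state
s=read_state(); q=np.clip(s['qpos'],lo,hi)
for k in range(10):
    X,R=fk(q); q2=step(q,X+np.array([-41,4,0]),R,it=3); q=q2; X,R=fk(q); T=R[:,2]
    print(q.round(2),X.round(),'tilt',np.degrees(np.arccos(-T[2])).round(1),np.degrees(np.arctan2(T[1],T[0])).round(1))
E
```

```text
[259,-108,325] shift [ 147.3  -10.7 -137. ] len 201.4
[ 0.41  0.47 -0.19  2.47  3.21  0.52 -1.52] [ 429. -115.  329.] tilt 42.0 -4.8
[ 0.59  0.44 -0.39  2.47  3.11  0.41 -1.39] [ 410. -121.  341.] tilt 39.2 -3.1
[ 0.72  0.39 -0.49  2.47  3.13  0.3  -1.37] [ 390. -126.  353.] tilt 36.6 -1.0
[ 0.77  0.35 -0.49  2.47  3.36  0.23 -1.56] [ 374. -134.  361.] tilt 35.3 0.9
[ 0.65  0.28 -0.25  2.47  4.16  0.23 -2.32] [ 352. -142.  373.] tilt 33.4 3.5
[ 0.8   0.28 -0.36  2.47  4.24  0.23 -2.35] [ 342. -153.  377.] tilt 34.1 4.5
[ 0.95  0.29 -0.48  2.47  4.24  0.23 -2.3 ] [ 334. -166.  378.] tilt 35.3 4.8
[ 1.09  0.3  -0.58  2.47  4.24  0.23 -2.25] [ 326. -180.  380.] tilt 36.5 4.6
[ 1.22  0.32 -0.68  2.47  4.24  0.23 -2.2 ] [ 316. -194.  381.] tilt 37.7 4.0
[ 1.35  0.34 -0.76  2.47  4.24  0.23 -2.15] [ 306. -209.  382.] tilt 38.9 3.2
```

```bash
python3 - <<'E'
from sim import *
from cell import read_state
s=read_state(); q0=np.clip(s['qpos'],lo,hi); X,R=fk(q0)
for z in (270,240):
  for dirn in ([-41,4,0],[-35,3,-15],[-35,3,15]):
    q,_,_=track(q0,[[462,-128,z]],R); print(z,dirn,q.round(2))
    for k in range(8):
        X,Rk=fk(q); q=step(q,X+np.array(dirn),Rk,it=3); X,Rk=fk(q); T=Rk[:,2]
        b=X+159*T-3*Rk[:,0]
        print('  ',q.round(2),X.round(),'tilt',np.degrees(np.arccos(-T[2])).round(1),np.degrees(np.arctan2(T[1],T[0])).round(1),b.round())
E
```

```text
270 [-41, 4, 0] [ 0.35  0.65 -0.1   2.43  3.25  0.68 -1.54]
   [ 0.47  0.64 -0.24  2.47  3.18  0.66 -1.42] [ 437. -130.  274.] tilt 41.3 -4.3 [ 544. -139.  156.]
   [ 0.65  0.63 -0.44  2.47  3.05  0.56 -1.24] [ 422. -138.  281.] tilt 38.6 -2.2 [ 524. -142.  159.]
   [ 0.77  0.6  -0.53  2.47  3.01  0.46 -1.16] [ 406. -146.  289.] tilt 35.9 0.4 [ 501. -146.  162.]
   [ 0.84  0.57 -0.56  2.47  3.07  0.35 -1.18] [ 387. -155.  298.] tilt 33.4 3.4 [ 477. -151.  167.]
   [ 0.91  0.53 -0.57  2.47  3.22  0.25 -1.29] [ 366. -164.  307.] tilt 31.2 6.8 [ 450. -155.  173.]
   [ 0.86  0.47 -0.4   2.47  3.86  0.23 -1.87] [ 346. -176.  312.] tilt 29.8 9.8 [ 426. -163.  176.]
   [ 0.9   0.45 -0.37  2.47  4.24  0.23 -2.19] [ 326. -187.  317.] tilt 29.0 12.6 [ 404. -171.  180.]
   [ 1.    0.47 -0.42  2.47  4.24  0.23 -2.13] [ 316. -203.  314.] tilt 29.7 12.5 [ 396. -186.  177.]
270 [-35, 3, -15] [ 0.35  0.65 -0.1   2.43  3.25  0.68 -1.54]
   [ 0.46  0.69 -0.22  2.47  3.19  0.71 -1.43] [ 441. -131.  258.] tilt 41.6 -4.4 [ 549. -139.  141.]
   [ 0.63  0.73 -0.43  2.47  3.04  0.67 -1.21] [ 431. -138.  247
[... 3440 characters left out ...]
2  0.64 -0.41  2.47  3.07  0.59 -1.27] [ 427. -137.  278.] tilt 39.4 -2.9 [ 530. -142.  157.]
   [ 0.73  0.58 -0.51  2.47  3.02  0.47 -1.2 ] [ 410. -142.  299.] tilt 37.4 -1.2 [ 509. -145.  175.]
   [ 0.82  0.5  -0.57  2.47  3.05  0.35 -1.21] [ 391. -148.  322.] tilt 35.6 0.7 [ 486. -147.  194.]
   [ 0.92  0.43 -0.62  2.47  3.17  0.23 -1.3 ] [ 369. -153.  344.] tilt 34.1 2.4 [ 460. -149.  214.]
   [ 0.79  0.33 -0.35  2.47  4.02  0.23 -2.12] [ 348. -160.  362.] tilt 33.6 3.3 [ 439. -155.  231.]
   [ 0.89  0.28 -0.41  2.47  4.24  0.23 -2.31] [ 334. -168.  377.] tilt 34.6 3.3 [ 427. -163.  247.]
   [ 1.05  0.27 -0.54  2.47  4.24  0.23 -2.28] [ 326. -177.  388.] tilt 36.8 2.1 [ 424. -174.  263.]
```

```bash
python3 mv.py [462,-130,270]
```

```text
[462,-130,270] shift [35.5 -7.5 42.5] len 55.9
```

```bash
python3 -m jog '[18,-3,21,0,50, 35,-4,42,0,50, 35,-4,42,0,50]'; bash st.sh; python3 - <<'E'
from cell import *
from scipy.spatial.transform import Rotation as Ro
s=read_state(); R=Ro.from_euler('xyz',s['tool_rot']).as_matrix(); print((R.T@[-200,20,0]).round())
E
```

```text
clock: 17.6
eef_pos: [462.3, -124.2, 266.6]
tool_rot: [3.089, 0.74, 2.976]
force: [0.1, 0.4, -4.5]
width: 59.6
t 17.6 q [ 0.316  0.658 -0.104  2.432  3.224  0.68  -1.541] x [ 462.3 -124.2  266.6] tilt 42.49 az -4.97 jaw [0.129 0.991 0.039] F [ 0.1  0.4 -4.5] w 59.6
[ 148.   -6. -136.]
```

```bash
python3 -m jog '[148,-6,-136,0,50]'>/dev/null; python3 -m jog '[148,-6,-136,0,50]'>/dev/null; bash st.sh;  python3 -m jog '[148,-6,-130,0,50]'>/dev/null; bash st.sh
```

```text
t 17.77 q [ 0.554  0.734 -0.472  2.445  2.919  0.754 -1.168] x [ 460.1 -118.8  254.1] tilt 43.34 az -4.74 jaw [0.12  0.992 0.036] F [-0.   1.1 -5.6] w 59.3
t 17.85 q [ 0.662  0.809 -0.655  2.45   2.779  0.825 -0.984] x [ 459.5 -115.5  244.3] tilt 43.57 az -4.54 jaw [0.118 0.992 0.037] F [ 0.5  1.4 -5.5] w 59.4
```

```bash
python3 - <<'E'
from cell import *
from scipy.spatial.transform import Rotation as Ro
s=read_state(); R=Ro.from_euler('xyz',s['tool_rot']).as_matrix(); print((R.T@[-200,0,60]).round())
E
python3 -m jog '[100,-20,-180,0,50]'>/dev/null; bash st.sh; python3 -m jog '[100,-20,-180,0,50]'>/dev/null; bash st.sh;  python3 -m jog '[100,-20,-180,0,50]'>/dev/null; bash st.sh
```

```text
[ 102.  -21. -181.]
t 17.93 q [ 0.769  0.881 -0.839  2.455  2.64   0.891 -0.802] x [ 456.7 -113.8  241.7] tilt 43.42 az -4.35 jaw [0.118 0.992 0.04 ] F [ 0.5  1.  -4.9] w 59.4
t 18.02 q [ 0.873  0.952 -1.023  2.46   2.5    0.955 -0.621] x [ 451.8 -115.1  246.1] tilt 43.05 az -4.19 jaw [0.118 0.992 0.042] F [ 1.3  1.2 -5. ] w 59.4
t 18.1 q [ 0.986  1.006 -1.206  2.465  2.349  0.997 -0.438] x [ 441.8 -122.6  260.2] tilt 42.08 az -3.73 jaw [0.116 0.992 0.046] F [ 0.9  0.8 -4.7] w 59.1
```

```bash
python3 -m jog '[100,-10,-150,0,50]'>/dev/null; bash st.sh; python3 -m jog '[100,-10,-150,0,50]'>/dev/null; bash st.sh;  python3 -m jog '[100,-10,-130,0,50]'>/dev/null; bash st.sh
```

```text
t 18.18 q [ 1.056  0.971 -1.247  2.467  2.276  0.926 -0.376] x [ 428.  -134.5  273.7] tilt 40.28 az -2.83 jaw [0.117 0.991 0.058] F [ 1.7  2.9 -3.1] w 58.9
t 18.27 q [ 1.117  0.877 -1.243  2.467  2.233  0.803 -0.355] x [ 413.3 -145.9  295.4] tilt 39.13 az -2.39 jaw [0.117 0.991 0.061] F [ 0.9 -1.  -2.5] w 59.4
t 18.35 q [ 1.189  0.782 -1.245  2.466  2.194  0.673 -0.317] x [ 397.2 -155.3  318.5] tilt 38.38 az -1.39 jaw [0.106 0.992 0.065] F [-0.1 -1.  -3. ] w 59.5
```

```bash
cat > dv.py <<'E'
import sys
from cell import *
from scipy.spatial.transform import Rotation as Ro
s=read_state(); R=Ro.from_euler('xyz',s['tool_rot']).as_matrix()
for a in sys.argv[1:]: print(a,(R.T@eval(a)).round(1))
E
python3 dv.py [-200,60,-100] [-150,50,-200]
```

```text
[-200,60,-100] [224.5  31.8 -46.6]
[-150,50,-200] [246.2  20.7  62.9]
```

```bash
python3 -m jog '[225,30,-45,0,50]'>/dev/null; bash st.sh; python3 -m jog '[225,30,-20,0,50]'>/dev/null; bash st.sh;  python3 -m jog '[240,20,20,0,50]'>/dev/null; bash st.sh
```

```text
t 18.43 q [ 1.217  0.781 -1.247  2.467  2.167  0.648 -0.269] x [ 389.7 -162.2  316.7] tilt 37.25 az -1.0 jaw [0.1   0.993 0.062] F [ 1.1 -0.2 -3.1] w 59.3
t 18.52 q [ 1.237  0.812 -1.246  2.467  2.145  0.643 -0.217] x [ 384.1 -168.9  306.2] tilt 35.81 az 0.38 jaw [0.093 0.993 0.072] F [-0.1 -1.4 -4.1] w 59.2
t 18.6 q [ 1.257  0.87  -1.247  2.467  2.135  0.661 -0.161] x [ 379.5 -177.3  289.4] tilt 34.57 az 1.92 jaw [0.085 0.993 0.081] F [ 1.  -0.5 -3.4] w 59.3
```

```bash
python3 -m jog '[220,30,-30,0,50]'>/dev/null; python3 -m jog '[220,30,-30,0,50]'>/dev/null;  python3 -m jog '[220,30,-30,0,50]'>/dev/null; bash st.sh; cat > plan6.py <<'E'
from sim import *
from cell import read_state
s=read_state(); q0=np.clip(s['qpos'],lo,hi); X,R=fk(q0); Rm=Ro.from_euler('xyz',s['tool_rot']).as_matrix(); print((s['eef_pos']-X).round(1))
T=R[:,2]; b=159*T-3*R[:,0]
tum=np.array([532,-143,75])-b; print('bar',(X+b).round())
W=[[450,-150,300],tum+[0,0,60],tum]
track(q0,W,R,verbose=True)
E
python3 plan6.py
```

```text
t 18.85 q [ 1.379  0.944 -1.246  2.466  2.038  0.605  0.059] x [ 346.6 -207.3  263.9] tilt 31.0 az 8.13 jaw [0.062 0.991 0.121] F [-0.4 -1.1 -2.1] w 59.2
[-4.5 -1.8 -5.4]
bar [ 435. -194.  134.]
[ 450. -150.  300.] [ 1.13  0.88 -1.24  2.31  1.85  0.62  0.05] err 0.0 0.0
[ 448. -154.  270.] [ 1.12  0.96 -1.22  2.33  1.96  0.67 -0.01] err 0.0 0.0
[ 448. -154.  210.] [ 1.09  1.12 -1.18  2.35  2.15  0.79 -0.09] err 0.0 0.0
```

```bash
cat > tt.py <<'E'
import sys,numpy as np
from cell import *
from scipy.spatial.transform import Rotation as Ro
s=read_state(); R=Ro.from_euler('xyz',s['tool_rot']).as_matrix(); T=R[:,2]
b=159*T-4.3*R[:,0]; print('barrel now',(s['eef_pos']+b).round(1),'axis yaw',np.degrees(np.arctan2(-R[0,1],R[1,1])).round(2),'incl',np.degrees(np.arcsin(R[2,1])).round(2))
for a in sys.argv[1:]:
    d=np.array(eval(a),float)-b-s['eef_pos']; print(a,'shift',(R.T@d).round(1),'len',np.linalg.norm(d).round(1))
E
python3 tt.py [532,-143,150]
```

```text
barrel now [ 431.4 -196.2  129.7] axis yaw -3.56 incl 6.94
[532,-143,150] shift [-90.4  61.4  37.8] len 115.6
```

```bash
python3 -m jog '[-30,20,0,-4,50, -60,40,20,-8,50, -90,61,38,-8,50, -90,61,38,-8,50, -90,61,38,-8,50, -90,61,38,-8,50]'; bash st.sh; python3 tt.py [532,-143,100] [532,-143,77]; python3 - <<'E'
from h import *
snap('scene','scene12'); snap('wrist','wrist12')
im=cv2.imread('pics/scene12.png')[120:300,280:520]; cv2.imwrite('pics/scene12c.png',cv2.resize(im,None,fx=3.3,fy=3.3,interpolation=cv2.INTER_CUBIC))
E
```

```text
clock: 19.35
eef_pos: [446.6, -154.3, 283.9]
tool_rot: [3.083, 0.538, -3.114]
force: [-1.1, -0.8, -3.0]
width: 59.2
t 19.35 q [ 1.11   0.887 -1.197  2.312  1.911  0.603  0.145] x [ 446.6 -154.3  283.9] tilt 31.01 az 8.07 jaw [-0.057  0.997  0.05 ] F [-1.1 -0.8 -3. ] w 59.2
barrel now [ 531.4 -142.7  149.8] axis yaw 3.3 incl 2.86
[532,-143,100] shift [25.  -2.9 43. ] len 49.8
[532,-143,77] shift [36.8 -4.  62.7] len 72.8
```

View pics/scene12c.png

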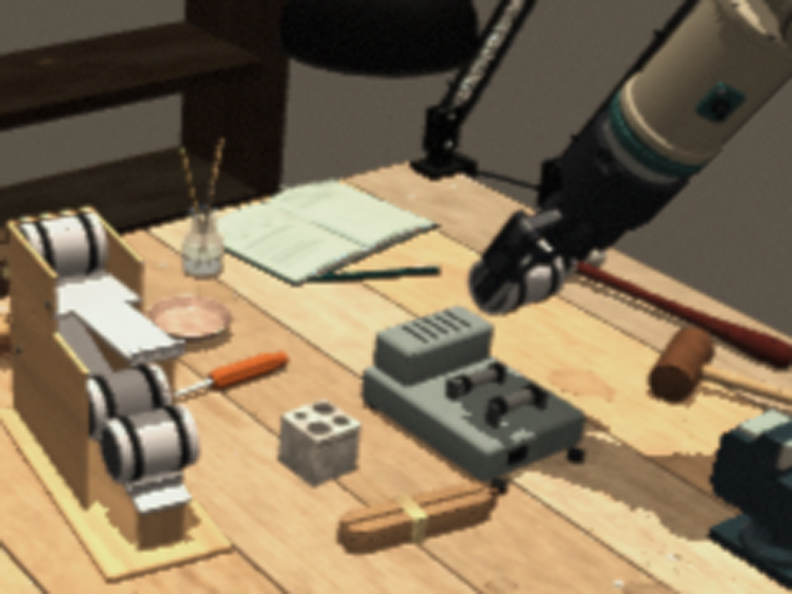

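View pics/wrist12.png

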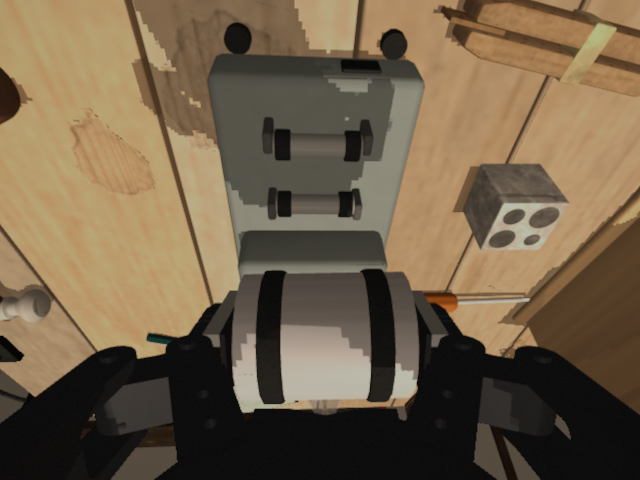

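```bash
python3 - <<'E'
from h import *
im,d,K,T=load('/tmp/wrist12.npz'); P=pts(d,K,T)
for u,v in [(318,140),(318,145),(318,150),(315,198),(315,204),(315,210),(268,135),(367,135),(272,203),(357,203)]: print(u,v,P[v,u].round(1))
m=(d>0)&(P[...,2]>52)&(P[...,2]<61)&(P[...,0]>495)&(P[...,0]<572)&(P[...,1]>-190)&(P[...,1]<-95)
q=P[m]
for a,b in ((495,532),(532,572)):
    r=q[(q[:,0]>a)&(q[:,0]<b)]; print(len(r),np.median(r,0).round(1),r.min(0).round(1),r.max(0).round(1), 'toppt',r[r[:,2]>np.percentile(r[:,2],85)].mean(0).round(1))
m=(d>0)&(P[...,2]>34)&(P[...,2]<42)&(P[...,0]>470)&(P[...,0]<575)&(P[...,1]>-210)&(P[...,1]<-70)
q=P[m]
for x in range(475,575,15):
    r=q[abs(q[:,0]-x)<4]; print(x,r[:,1].min().round(1),r[:,1].max().round(1),((r[:,1].min()+r[:,1].max())/2).round(1))
E
```

```text
318 140 [ 506.9 -144.4   54. ]
318 145 [ 509.2 -144.3   54.8]
318 150 [ 511.4 -144.3   55.9]
315 198 [ 546.  -144.4   52.4]
315 204 [ 548.  -144.5   55.4]
315 210 [ 552.  -144.3   56.1]
268 135 [ 504.3 -169.2   54.6]
367 135 [ 503.6 -119.8   53.6]
272 203 [ 548.4 -169.3   54.3]
357 203 [ 548.3 -119.7   53.7]
2397 [ 509.3 -144.6   55.3] [ 502.  -172.2   52. ] [ 519.7 -116.2   59.5] toppt [ 511.4 -144.9   57.7]
1614 [ 549.6 -144.6   55.3] [ 543.4 -172.    52. ] [ 560.9 -116.3   59.1] toppt [ 551.4 -145.    57.6]Traceback (most recent call last):
  File "<stdin>", line 11, in <module>
    return umr_minimum(a, axis, None, out, keepdims, initial, where)
ValueError: zero-size array to reduction operation minimum which has no identity
```

```bash
python3 tt.py [532,-143.8,85] [532,-143.8,77.5]; python3 -m jog '[18,-1,31,0,50, 29,-2,49,0,50, 33,-2.3,56,0,50, 33,-2.3,56,0,50]'; bash st.sh; python3 tt.py [532,-143.8,77.5] 
```

```text
barrel now [ 530.4 -144.   149.3] axis yaw 3.16 incl 2.91
[532,-143.8,85] shift [31.6 -3.1 55.9] len 64.3
[532,-143.8,77.5] shift [35.4 -3.5 62.3] len 71.8
clock: 19.78
eef_pos: [445.9, -154.8, 216.6]
tool_rot: [3.078, 0.535, -3.121]
force: [-0.7, 0.8, -1.8]
width: 59.3
t 19.78 q [ 1.078  1.072 -1.164  2.341  2.12   0.745  0.033] x [ 445.9 -154.8  216.6] tilt 30.85 az 8.37 jaw [-0.053  0.997  0.055] F [-0.7  0.8 -1.8] w 59.3
barrel now [ 530.2 -142.9   82.3] axis yaw 3.07 incl 3.16
[532,-143.8,77.5] shift [ 0.9 -1.3  4.9] len 5.2
```

```bash
python3 -m jog '[1,-1,3,0,50, 1,-1,5,0,50, 1,-1,5,0,50]'; python3 tt.py [532,-143.8,75.5] ; bash st.sh
```

```text
clock: 20.03
eef_pos: [449.4, -155.5, 214.5]
tool_rot: [3.082, 0.541, -3.118]
force: [-0.6, 0.2, -3.2]
width: 60.0
barrel now [ 534.6 -144.    80.6] axis yaw 3.11 incl 2.95
[532,-143.8,75.5] shift [4.8 0.  3.1] len 5.7
t 20.03 q [ 1.074  1.08  -1.162  2.335  2.131  0.751  0.032] x [ 449.4 -155.5  214.5] tilt 31.16 az 8.0 jaw [-0.054  0.997  0.051] F [-0.6  0.2 -3.2] w 60.0
```

```bash
python3 -m jog '[3,0,2,0,50, 4,0,3,0,50, 4,0,3,0,50]'; python3 tt.py [532,-143.8,75.5] ; bash st.sh
```

```text
clock: 20.28
eef_pos: [447.1, -155.1, 209.2]
tool_rot: [3.081, 0.54, -3.118]
force: [1.1, 0.2, -2.2]
width: 59.2
barrel now [ 532.2 -143.5   75.3] axis yaw 3.15 incl 2.97
[532,-143.8,75.5] shift [ 0.1 -0.3 -0.3] len 0.4
t 20.28 q [ 1.074  1.094 -1.16   2.341  2.147  0.763  0.025] x [ 447.1 -155.1  209.2] tilt 31.11 az 8.08 jaw [-0.055  0.997  0.052] F [ 1.1  0.2 -2.2] w 59.2
```

```bash
python3 -m jog '[0.8,0,1.3,0,50, 0.8,0,1.3,0,50]'; bash st.sh; python3 tt.py; python3 - <<'E'
from h import *
snap('scene','scene13'); snap('wrist','wrist13')
im=cv2.imread('pics/scene13.png')[170:290,370:490]; cv2.imwrite('pics/scene13c.png',cv2.resize(im,None,fx=5,fy=5,interpolation=cv2.INTER_CUBIC))
E
```

```text
clock: 20.45
eef_pos: [447.5, -154.8, 208.3]
tool_rot: [3.081, 0.542, -3.117]
force: [-2.7, -1.2, 4.2]
width: 59.1
t 20.45 q [ 1.074  1.097 -1.16   2.341  2.151  0.766  0.023] x [ 447.5 -154.8  208.3] tilt 31.21 az 8.05 jaw [-0.055  0.997  0.052] F [-2.7 -1.2  4.2] w 59.1
barrel now [ 532.8 -143.2   74.6] axis yaw 3.16 incl 2.95
```

View pics/scene13c.png

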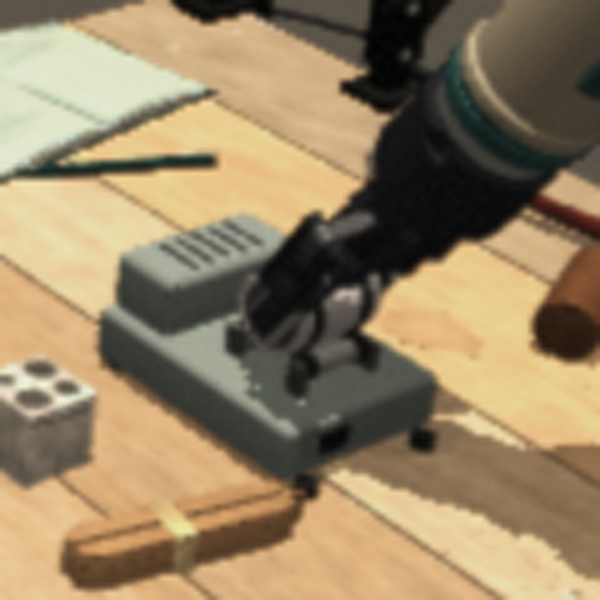

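View pics/wrist13.png

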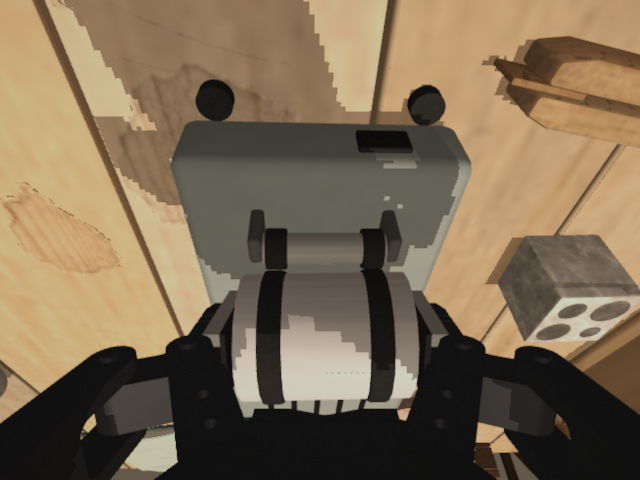

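```bash
python3 -m jog '[0,0,0,0,62, 0,0,0,0,66, 0,0,0,0,72, 0,0,0,0,80, 0,0,0,0,85, 0,0,0,0,85, 0,0,0,0,85]'; python3 - <<'E'
from h import *
snap('wrist','wrist14')
E
```

```text
clock: 21.13
eef_pos: [447.1, -154.9, 207.5]
tool_rot: [3.08, 0.539, -3.118]
force: [-0.1, 0.7, 0.0]
width: 84.9
```

View pics/wrist14.png

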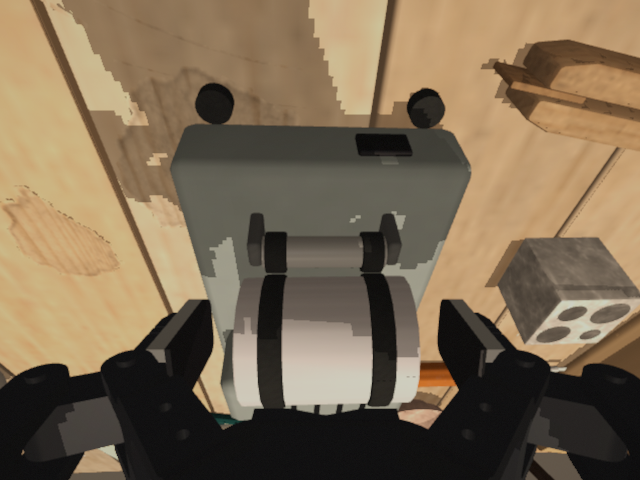

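```bash
python3 dv.py [-20,0,60] [-20,0,130]
```

```text
[-20,0,60] [-13.7   4.3 -61.6]
[-20,0,130] [ -49.6    7.9 -121.6]
```

```bash
python3 -m jog '[-3,1,-15,0,85, -8,2.5,-35,0,85, -14,4.3,-62,0,85, -32,6,-92,0,85, -50,8,-122,0,85, -50,8,-122,0,85, -50,8,-122,0,85]'; bash st.sh; python3 - <<'E'
from h import *
from ik import O,RR
from scipy.optimize import least_squares
snap('wrist','wrist15'); snap('top','top15'); snap('scene','scene15')
im=cv2.imread('pics/scene15.png')[150:330,240:480]; cv2.imwrite('pics/scene15c.png',cv2.resize(im,None,fx=3.3,fy=3.3,interpolation=cv2.INTER_CUBIC))
for n in ('wrist15','scene15'):
    im,d,K,T=load(f'/tmp/{n}.npz'); P=pts(d,K,T)
    m=(d>0)&(P[...,2]>66)&(P[...,2]<105)&(P[...,0]>500)&(P[...,0]<562)&(P[...,1]>-185)&(P[...,1]<-100); q=P[m]
    print(n,len(q))
    if len(q)<50: continue
    def f(p,r=q): # axis line: x=p0+p2*(y+144), z=p1+p3*(y+144)
        t=r[:,1]+144; return np.hypot(r[:,0]-p[0]-p[2]*t,r[:,2]-p[1]-p[3]*t)-24
    s=least_squares(f,[532,75,0,0],loss='soft_l1'); print('x,z',s.x[:2].round(1),'yaw,incl deg',np.degrees(s.x[2:]).round(2))
    h=q[q[:,2]>85]; print('y range',np.percentile(h[:,1],[.5,99.5]).round(1),np.percentile(h[:,1],[.5,99.5]).mean().round(1))
E
```

```text
clock: 21.77
eef_pos: [427.7, -155.0, 340.7]
tool_rot: [3.088, 0.543, -3.115]
force: [-0.1, -0.1, -0.7]
width: 85.0
t 21.77 q [ 1.154  0.674 -1.155  2.311  1.718  0.407  0.268] x [ 427.7 -155.   340.7] tilt 31.26 az 7.45 jaw [-0.054  0.997  0.046] F [-0.1 -0.1 -0.7] w 85.0
wrist15 6988
x,z [532.3  74.2] yaw,incl deg [-2.24  1.32]
y range [-173.8 -115.7] -144.8
scene15 399
x,z [530.9  71.7] yaw,incl deg [-5.16 -6.02]
y range [-172.9 -110.7] -141.8
```

View pics/scene15c.png

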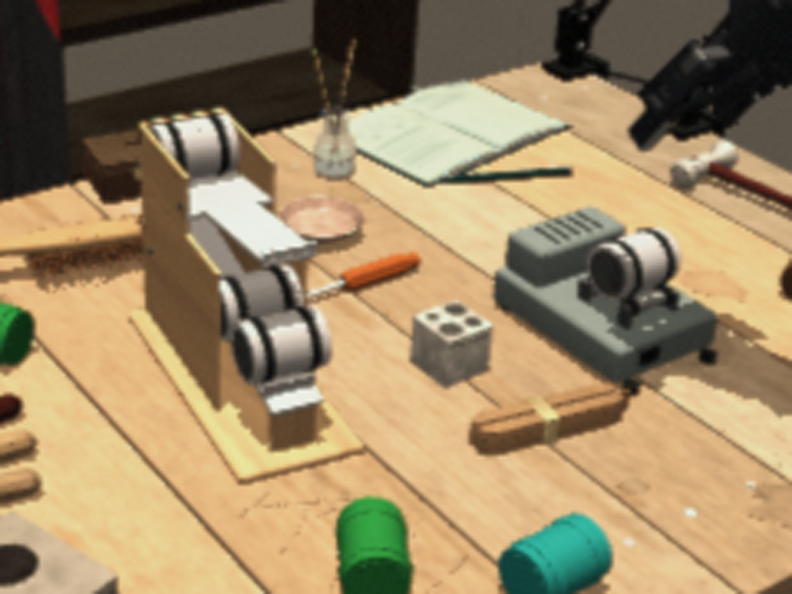

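View pics/wrist15.png

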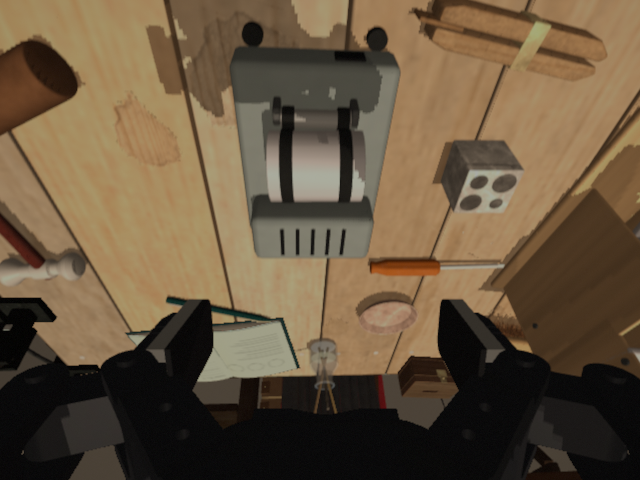

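```bash
python3 - <<'E'
from h import *
from ik import O,RR
from scipy.optimize import least_squares
for n in ('scene0','scene15'):
    im,d,K,T=load(f'/tmp/{n}.npz'); P=pts(d,K,T); Q=(P-O)@RR
    for nm,c in (('front',(0,80)),('second',(47.3,88.3)),('home',(164,161))):
        m=(d>0)&(abs(np.hypot(Q[...,0]-c[0],Q[...,2]-c[1])-22)<9)&(abs(Q[...,1])<26)&(Q[...,2]>c[1]-10); q=Q[m]
        if len(q)<20: print(n,nm,len(q)); continue
        s=least_squares(lambda p:np.hypot(q[:,0]-p[0],q[:,2]-p[1])-24,c,loss='soft_l1'); print(n,nm,len(q),s.x.round(1))
im,d,K,T=load('/tmp/top15.npz'); P=pts(d,K,T); Q=(P-O)@RR
for n in ('top0','top15'):
    im,d,K,T=load(f'/tmp/{n}.npz'); cv2.imwrite(f'pics/{n}d.png',cv2.resize(im[140:320,200:475],None,fx=2.9,fy=2.9,interpolation=cv2.INTER_CUBIC))
s=snap('wrist','wrist16'); 
im,d,K,T=load('/tmp/wrist16.npz'); P=pts(d,K,T)
m=(d>0)&(P[...,2]>66)&(P[...,2]<105)&(P[...,0]>500)&(P[...,0]<562)&(P[...,1]>-185)&(P[...,1]<-100); r=P[m]
t=r[:,1]+144
s=least_squares(lambda p:np.hypot(r[:,0]-p[0]-p[2]*t,r[:,2]-p[1]-p[3]*t)-24,[532,75,0,0],loss='soft_l1'); print(s.x[:2],np.degrees(s.x[2:]))
E
```

```text
scene0 front 445 [ 1.  78.7]
scene0 second 318 [47.9 86.4]
scene0 home 163 [164.3 164.8]
scene15 front 443 [ 0.6 78.2]
scene15 second 277 [47.1 85.7]
scene15 home 332 [164.5 159.2]
[532.38031561  74.25350951] [-2.22588955  1.26321414]
```

View pics/top15d.png

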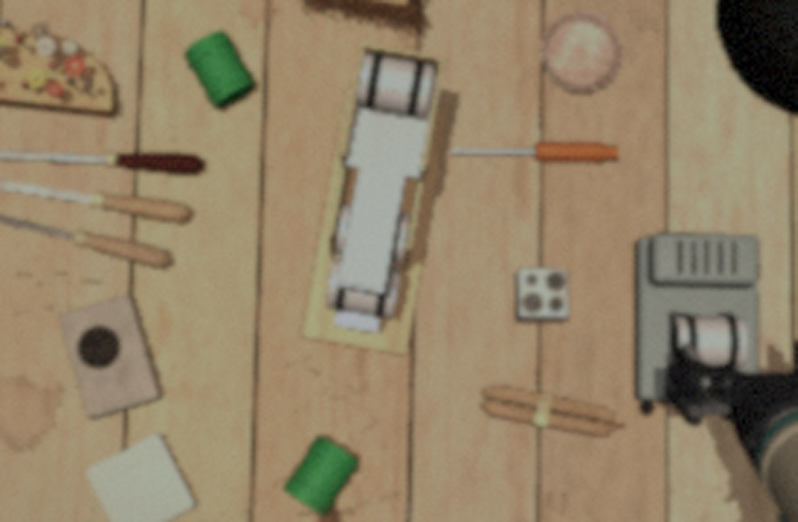

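```bash
python3 -c "
from cell import *
s=read_state();print(s['clock'],s['force'],s['width']);print(finish_job())"
```

```text
21.9667 [0.63542577 0.4437895  0.08988511] 84.87204192576368
the job is handed in; nothing more can be done
None
```

The barrel change is done and handed in at 22.0 s of the 61 s allowed; no verdict was reported. The finished barrel went onto the return lane and rolled home. The front barrel came out with the gripper leaning about 43° and now lies on the tumbler's rollers.

A move cannot tilt the tool directly. I got the lean by pushing the arm against its joint limits in small steps, and reduced it to 31° for the placing.

Last checks from the images before handing in:

| Barrel | Measured | Target |
|---|---|---|
| Front barrel on the tumbler | about 1 mm from the middle of the rollers; same in two pictures 0.2 s apart | within 10 mm |
| Front barrel, height of centre | 74.2 mm | 75 ± 4 mm |
| Front barrel, turn across the rollers | 1.5 to 2.2° | under 6.9° (0.12 rad) |
| Finished barrel on the return lane | about 2 mm from home | within 10 mm |
| Middle barrel at the stop | about 2 mm from its place | within 10 mm |
| Back barrel behind it | about 3 mm from its place | within 12 mm |

The gripper was open about 130 mm above the seat with no contact force, and no other loose thing looked moved.

- **Tilt along the barrel's axis:** the wrist-camera fit showed about 1.3°, which may be measuring error.
- **Cameras disagree:** the scene camera's fit of the tumbler barrel came out 3 mm lower and 3 mm off sideways. It used only 399 points, so I trusted the wrist camera. The top and wrist cameras differed by up to 4 mm across the bench, which I allowed for using the position where the gripper closed on the barrel.

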